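Plug in the door-opener relay and hold the tester pen on it

ROBOT

A 6-joint arm with a two-finger parallel gripper is mounted at the origin on the work surface. World frame = base frame: x ahead of the robot, y to its left, z up, the work surface at z = 0. Lengths are in mm, angles in degrees, forces in N, time in s.
With the tool pointing down it reaches from about 300 to 850 mm from the base axis. Payload 4.2 kg.
Tool frame: the origin (TCP) lies at the very end of the fingers, on their centre line; the grasp point (between the pads) lies 19 mm behind it (env.grip_depth is the distance from the TCP to the grasp point, in mm); z points along the fingers, y is the line along which they close (so a half turn about z gives the same grasp; the last joint's range is limited). The gripper opens to 91 mm and grips with 3 to 60 N. Pads are 32 mm wide; open, the fingers measure 118 mm over their backs; the gripper's body (76 mm by 178 mm) begins 60 mm behind the grasp point.
Start: joints at [73.912, 18.312, 89.639, -0, 72.044, -1.146], TCP at [148.267, 555.572, 213.976] pointing down, gripper open.
Joint ranges: [-177.97, 177.97], [-48.28, 115.42], [12.27, 149.76], [-77.06, 257.06], [2.81, 150.46], [-146.56, 146.56]. Speed limits (degrees/s): [147.25, 147.25, 180, 180, 180, 180].

INTERFACE

Orientations are given as [roll, pitch, yaw] about the fixed x, y, z axes, in that order (R = Rz(yaw) Ry(pitch) Rx(roll)).
In Python, from workcell import env, cams gives the robot as it stands.
- The arm moves only by the tool apply_moves, never from a script. Its argument "deltas" is a list of rows, each a list of 5 numbers: the shift along the tool's x, y, z in m, then the turn about the tool's z in rad, then the opening, from -1 (shut) to 1 (fully open), so that 0 is half open. In form: [[tx, ty, tz, roll, gripper], ...]. A call has 1 to 5 rows; each row is the pose to reach, as a shift and turn from the pose commanded when the call began, along the tool's axes at that moment; what a row does not reach only later rows make up. A row lasts 1/10 s, in which the tool goes at most 50 mm and 8.59 degrees, less where a joint would pass 70% of its speed; a pose out of reach is approached as far as the arm can. A call with a gripper value outside its range is refused whole. The fingers move at their own pace and stop on an object; "grip_force" is the grip in N (left out, the last holds). Time passes only in rows, so rows that repeat a pose let the fingers close. It gives the time, the measured TCP pose, the force, the opening and the grip force at its end, in the units of the state.
- env.state(): the state, without advancing time (a new reading comes with each control period).
- cams.grab_frame(name): name is "side" or "top" or "wrist"; returns the picture (480x640x3 uint8, blue, green, red); there is no depth.
- cams.get_calibration(name): a dict with "mtx" (3x3 intrinsics, pixels), "eye" and "attitude" of the camera in the world; the wrist camera has in their place "tool_from_camera" (4x4, takes a point from camera to tool coordinates, whose origin is the TCP and whose axes are the flange's). Camera axes: x right, y down, z forward; pixel columns grow to the right and rows downward; lengths in mm; the calibration is good to about 2 mm. A picture is of the moment at which its call begins: read the wrist's pose just before it. get_calibration takes no time and is no camera call.
- env.job_done(): hands the job in; it is judged then, once.
The state is a dict: "time_s": time; "qpos": joint angles; "qvel": joint speeds; "effort": joint torques, N m; "ee_pos": TCP position; "ee_rot": TCP orientation; "force": force on the tool from outside, world axes, zero at the start; "torque": the same for the moment, N m; "gripper_width": finger opening in mm; "gripper_force": force on a finger pad.
Only numpy, scipy, OpenCV 4.12 (cv2) and the standard library are available. Lean on these libraries where they do the work, as an engineer would, in place of code of your own. Each camera call takes 0.05 s, during which the arm holds its last target. There are 200 camera calls.

TASK

The door opener's control unit lies open on the bench: plug the loose relay fully home into the empty socket on its rail and let go of it. Then lift the tester pen out of the tool stand and hold it upright, its sprung tip lightly on the spot ringed in the middle of that relay's top, the tip pressed part-way in and not to its stop. Finish with the gripper still holding the pen there, and leave the lunch box, the cat and the shoehorn where they are.

Things in the scene. Friction and masses are not known exactly. Their poses are not given: they have to be found in the camera images.
- relay_center (a point): The loose relay, standing on its plug: white case 36 x 36 mm, 48 mm tall, black plug under its middle (26 mm along x, 20 mm along y, 12 mm long, the lowest 3 mm only 23 x 17 mm), 63 to 126 g. This point: centre of the case, 24 mm below its top, 36 mm above the plug's foot; z up. It fits the socket with x along the socket's x, either way round.
- relay_plug (a point): Centre of the foot of the loose relay's plug, 12 mm below the underside of the case. Axes as the relay.
- relay_spot (a point): The marked spot: centre of the loose relay's flat top, ringed by a thin printed black circle of 18 mm diameter. Axes as the relay.
- socket_mouth (a point): Centre of the empty socket's hole, level with the flat top of the socket (grey block, 78 mm along x, 40 along y, top 46 mm above the bench). Hole 27.6 mm along x, 21.6 along y, 14 mm deep, 2 mm lead-in chamfer. x across the rail, y along it, z up. It is at either end of the rail. Seated, the relay's case rests on the socket top and its plug foot is 12 mm below this point.
- fitted_relay_top (a point): Centre of the top of the relay already fitted (fixed, same shape) in the other socket, 160 mm along the rail; 94 mm above the bench.
- control_unit: Open base of the door-opener control unit, a light grey tray 210 mm (x) by 260 mm (y), rim 35 mm high, fixed, origin under its centre. A steel rail runs along its y through the middle with the two relay sockets at y = +80 and -80 mm; between them a terminal strip up to 42 mm and, at x = +72 mm, a battery (43 x 97 mm) up to 45 mm above the bench.
- tool_stand: Fixed steel tool stand, 56 mm (x) by 130 mm (y), origin under its centre; 12 mm top plate, its upper face 75 mm above the bench. The pen hangs in the middle hole (16 mm, through); a stubby screwdriver (28 mm thick, to 132 mm above the bench) stands 45 mm along +y; the hole at -y is empty.
- pen_grip (a point): Place to grip the loose tester pen, on its axis; flat-sided white handle 16 mm along x, 20 along y, from 56 mm below this point to 40 mm above. z along the pen, up when its tip is down. Below it a finger guard (26 mm wide, 4 mm thick) rests on the stand and a 14 mm shaft, 50 mm long, hangs in the hole. The relaxed tip is 124 mm below this point. About 70 g. Lift over 65 mm to clear the stand.
- pen_tip (a point): End of the pen's sprung brass tip (7 mm thick, round end, 14 mm out of the shaft when relaxed); it goes into the pen when pressed. Axes as the pen.
- plunger (a joint): How far the pen's sprung tip is pressed in (m): 0 relaxed, 0.008 at its stop. Spring: 0.8 N to begin, 4 N at the stop (0.4 N per mm).
- pen: The tester pen; origin at the lower end of its shaft, 110 mm below pen_grip. Axes as pen_grip.
- relay: The loose relay; origin at its plug's foot, as relay_plug.
- lunch_box: Closed blue plastic lunch box, 121 x 171 x 59 mm, loose; origin under its centre. Bystander.
- cat: White ceramic cat figurine, 58 mm wide, about 98 mm tall, loose; origin under its centre. Bystander.
- shoehorn: Green plastic shoehorn lying flat, 200 mm along its x, 41 mm wide, 10 mm high, loose; origin under its middle. Bystander.
Things that resemble listed ones, but are neither listed nor needed, are in the scene too. Of the things that look like the tool_stand, take the one that is farthest to the robot's right at the start.

How it is judged:
By the outcome, as a careful person would: the job done as asked, in the order asked, and still so for the second after the job is handed in, while the arm keeps its last pose, push and grip.
It also fails if it takes over 58 s, if anything falls off the work surface, if the arm or the gripper's body presses on something with over 40 N, if the wrist force passes 120 N, or if a joint passes its speed limit or range.

## Working session

There is one attempt and no reset: what is moved stays moved. The work goes in short steps, Python scripts to look and compute and a tool call to move; the robot and the scene stay as the last step left them, time stands still between calls to the robot, and variables do not carry over. Pictures are saved under pics/ and viewed, at most 10 in all, crops included, and the job is handed in when it is done.

Besides the shell and the picture viewer there is one more tool, called after ">>>" as name([rows], argument=value, ...), one row to a line, values as JSON. apply_moves: Moves the arm, as the interface text tells. Its arguments: {"type":"object","properties":{"deltas":{"type":"array"},"grip_force":{"type":"number"}},"required":["deltas"]}

```bash
mkdir -p pics; ls; python3 - <<'E'
from workcell import env, cams
import cv2,json
for n in("top","side"):
    cv2.imwrite(f"pics/{n}0.png",cams.grab_frame(n)); print(n,cams.get_calibration(n))
print(cams.get_calibration("wrist")); print(env.state())
E
```

```text
pics
top {'mtx': array([[559.79199851,   0.        , 326.58239711],
       [  0.        , 559.79199851, 248.92137995],
       [  0.        ,   0.        ,   1.        ]]), 'eye': array([ 381.4829381 ,   81.62703852, 1780.13621068]), 'attitude': array([-175.33492568,   -0.48928632,  -91.67334991])}
side {'mtx': array([[494.27067085,   0.        , 313.19075801],
       [  0.        , 494.27067085, 245.88546901],
       [  0.        ,   0.        ,   1.        ]]), 'eye': array([ 443.50303753, 1223.80664048,  882.55686869]), 'attitude': array([-123.39415886,    1.08167005, -176.3602224 ])}
{'mtx': array([[405.29584709,   0.        , 319.93500765],
       [  0.        , 405.29584709, 240.22671211],
       [  0.        ,   0.        ,   1.        ]]), 'tool_from_camera': array([[ 9.35938732e-04, -9.61717194e-01, -2.74042265e-01,
         7.78444698e+01],
       [ 9.99999446e-01,  7.68030263e-04,  7.19999540e-04,
         3.85594362e-01],
       [-4.81963184e-04, -2.74042787e-01,  9.61717380e-01,
        -1.69303683e+02],
       [ 0.00000000e+00,  0.00000000e+00,  0.00000000e+00,
         1.00000000e+00]])}
{'time_s': 0.1, 'qpos': array([ 7.39137760e+01,  1.83474013e+01,  8.96976912e+01,  3.91975407e-04,
        7.20430097e+01, -1.14670740e+00]), 'qvel': array([ 0.07952778, -0.01829121, -0.13431558, -0.02494839, -0.09828463,
       -0.04933303]), 'effort': array([ 4.36751507e-04, -4.13331199e+01, -2.32507896e+01,  7.28739705e-02,
        4.20718349e-02, -5.32403374e-05]), 'ee_pos': array([148.11951174, 555.14716333, 213.22181476]), 'ee_rot': array([-1.79911923e+02, -2.13576409e-03,  1.65060361e+02]), 'force': array([ 0.61007343,  0.61640622, -0.21396046]), 'torque': array([ 0.0193776 , -0.03713561, -0.02009679]), 'gripper_force': 0.0, 'gripper_width': 91.04889346419685}
```

View pics/top0.png

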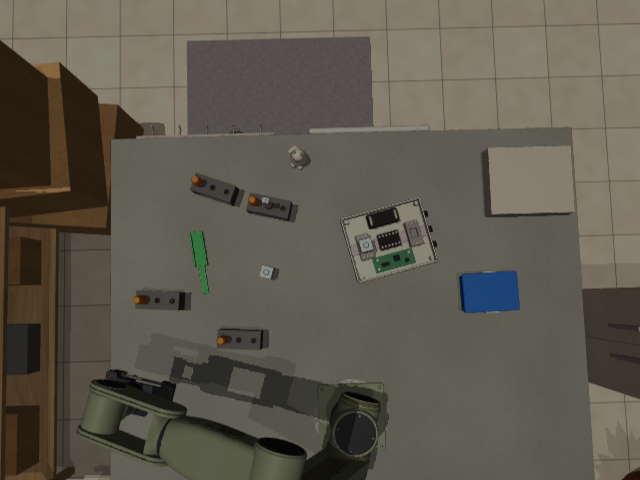

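View pics/side0.png

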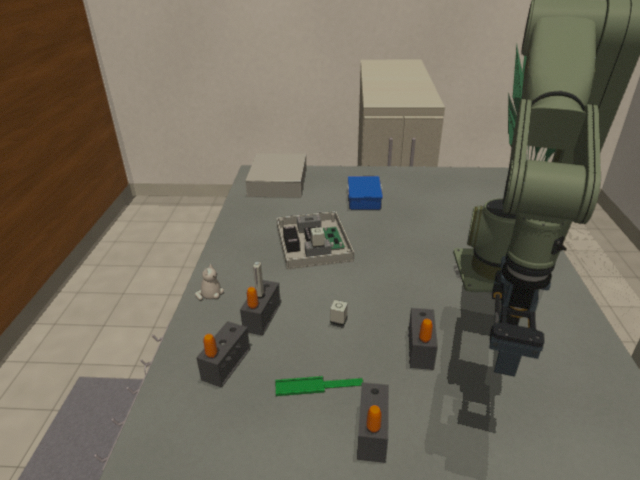

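The top view shows the loose relay at (266,271), and the tray with its fitted relay at (366,244) and empty socket at (415,232). The rightmost stand, which holds the pen, is at (270,206). The side view agrees, with the pen at (259,280).

```bash
cat > h.py <<'E'
import numpy as np, cv2
from scipy.spatial.transform import Rotation as R
from workcell import env, cams
def campose(n, s=None):
    c=cams.get_calibration(n)
    if n=="wrist":
        s=s or env.state(); T=c["tool_from_camera"]; Rt=R.from_euler("xyz",s["ee_rot"],degrees=True).as_matrix()
        return c["mtx"],Rt@T[:3,3]+s["ee_pos"],Rt@T[:3,:3]
    return c["mtx"],c["eye"],R.from_euler("xyz",c["attitude"],degrees=True).as_matrix()
def ray(P,uv,z):
    K,e,A=P; d=A@np.linalg.solve(K,[uv[0],uv[1],1]); return e+d*(z-e[2])/d[2]
def proj(P,X):
    K,e,A=P; p=K@(A.T@(np.asarray(X,float)-e)); return p[:2]/p[2]
def move(s,target,yaw):
    """shift in tool axes (m) and turn (rad) from measured pose"""
    Rt=R.from_euler("xyz",s["ee_rot"],degrees=True).as_matrix()
    d=Rt.T@(np.asarray(target)-s["ee_pos"])/1000
    t=(s["ee_rot"][2]-yaw+90)%180-90   # tool z down: +turn lowers yaw
    return np.round(d,4),round(np.radians(t),4)
def shot(name):
    s=env.state(); P=campose("wrist",s); im=cams.grab_frame("wrist"); cv2.imwrite(f"pics/{name}.png",im); return s,P,im
E
python3 - <<'E'
from h import *
P=campose("top"); Q=campose("side")
print("relay",ray(P,(266,271),60),ray(Q,(339,307),60))
print("fitted",ray(P,(366,243.5),94),ray(Q,(318,233),94))
print("socket",ray(P,(415,232),46),ray(Q,(308,218),46))
print("stand",ray(P,(270,207),75)); print("pen top",ray(P,(264,201),171+24),ray(Q,(258,265),171+24))
for z in(0,35):print([ray(P,p,z)[:2].round() for p in((341,219),(420,199),(438,262),(358,282))])
s=env.state()
print(move(s,[330,240,250],90))
E
```

```text
relay [458.68030644 250.77476733  60.        ] [454.68086521 258.81087771  60.        ]
fitted [531.65400907 -56.51484864  94.        ] [524.28566227 -40.22970148  94.        ]
socket [ 567.58917229 -214.62950235   46.        ] [ 568.12791065 -211.36499926   46.        ]
stand [654.27119103 233.01244996  75.        ]
pen top [652.86068291 239.12463623 195.        ] [649.65546262 271.25707498 195.        ]
[array([621.,  13.]), array([ 679., -243.]), array([ 474., -292.]), array([418., -35.])]
[array([616.,  15.]), array([ 673., -237.]), array([ 472., -285.]), array([417., -32.])]
(array([-0.257 , -0.2577, -0.0364]), np.float64(1.3101))
```

>>> apply_moves([
  [-0.211, -0.019, 0.103, 0, 1],
  [-0.211, -0.019, 0.103, 0, 1],
  [-0.211, -0.019, 0.103, 0, 1],
  [-0.211, -0.019, 0.103, 0, 1],
  [-0.211, -0.019, 0.103, 0, 1],
])

```text
time_s: 0.6
ee_pos: [349.1, 480.9, 109.0]
ee_rot: [-179.9, -0.0, 165.0]
force: [-0.5, 0.1, -0.4]
gripper_width: 91.6
gripper_force: 0.0
```

```bash
python3 - <<'E'
from h import *
s,P,im=shot("w1"); print(s["ee_pos"],s["ee_rot"],s["time_s"])
u=proj(P,[457,254,30]); print(u)
x,y=(int(np.clip(v,90,m-90)) for v,m in zip(u,(640,480)))
a=cv2.resize(im[y-90:y+90,x-90:x+90],(540,540),interpolation=cv2.INTER_CUBIC)
cv2.imwrite("pics/w1c.png",a); print(x,y)
E
```

```text
[349.08025333 480.90787056 109.0458032 ] [-1.79872687e+02 -2.21820835e-02  1.64985187e+02] 0.6
[ 65.17631629 457.26857508]
90 390
```

View pics/w1c.png

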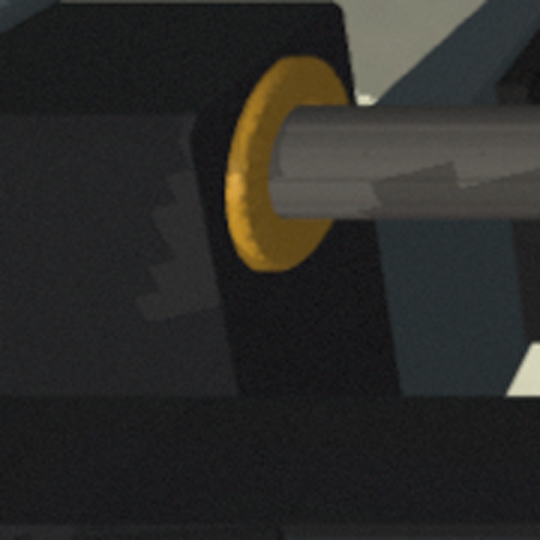

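The crop shows only the gripper body, which hides the lower image corners. I'll check the full wrist view and a side-view zoom of the relay together.

```bash
python3 - <<'E'
from h import *
a=cv2.imread("pics/side0.png")[295:330,320:358]; a=cv2.resize(a,(434,400),interpolation=cv2.INTER_CUBIC)
b=cv2.resize(cv2.imread("pics/w1.png"),(360,270)); c=np.zeros((400,794,3),np.uint8); c[:,:434]=a; c[:270,434:]=b
cv2.imwrite("pics/c2.png",c)
E
```

```text
(no output)
```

View pics/c2.png

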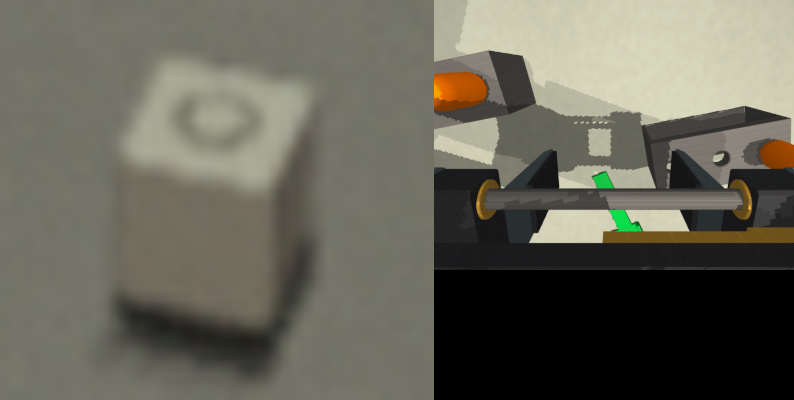

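>>> apply_moves([
  [-0.03, -0.035, -0.061, 0, 1],
  [-0.163, -0.191, -0.061, 0, 1],
  [-0.163, -0.191, -0.061, 0, 1],
  [-0.163, -0.191, -0.061, 0, 1],
  [-0.163, -0.191, -0.061, 0, 1],
])

```text
time_s: 1.15
ee_pos: [446.2, 274.3, 170.0]
ee_rot: [-180.0, -0.0, 165.1]
force: [1.8, 0.4, 0.8]
gripper_width: 91.1
gripper_force: 0.0
```

>>> apply_moves([
  [0, -0.032, 0, 0, 1],
  [0, -0.032, 0, 0, 1],
])

```text
time_s: 1.35
ee_pos: [436.7, 241.5, 169.7]
ee_rot: [-179.9, -0.1, 164.8]
force: [0.1, -0.4, 0.1]
gripper_width: 91.4
gripper_force: 0.0
```

```bash
python3 - <<'E'
from h import *
s,P,im=shot("w3"); print(s["ee_pos"],s["ee_rot"],s["time_s"])
u=proj(P,[457,254,60]); print(u)
g=im.min(2); hsv=cv2.cvtColor(im,cv2.COLOR_BGR2HSV)
print(im[int(u[1])-60:int(u[1])+61:12,int(u[0])].tolist(), im[int(u[1]),int(u[0])-72:int(u[0])+73:12].tolist())
E
```

```text
[436.66526928 241.52126335 169.70711986] [-1.79864982e+02 -9.11774401e-02  1.64822207e+02] 1.35
[343.38406383 259.97868581]
[[137, 157, 157], [139, 157, 158], [60, 70, 76], [84, 100, 106], [116, 137, 145], [117, 138, 146], [81, 94, 100], [138, 158, 160], [144, 162, 163], [137, 155, 158], [136, 155, 155]] [[77, 89, 88], [77, 86, 87], [77, 88, 89], [78, 87, 89], [117, 139, 147], [117, 138, 146], [117, 138, 146], [116, 138, 145], [138, 157, 160], [139, 159, 158], [140, 159, 160], [139, 158, 159], [136, 157, 157]]
```

View pics/w3.png

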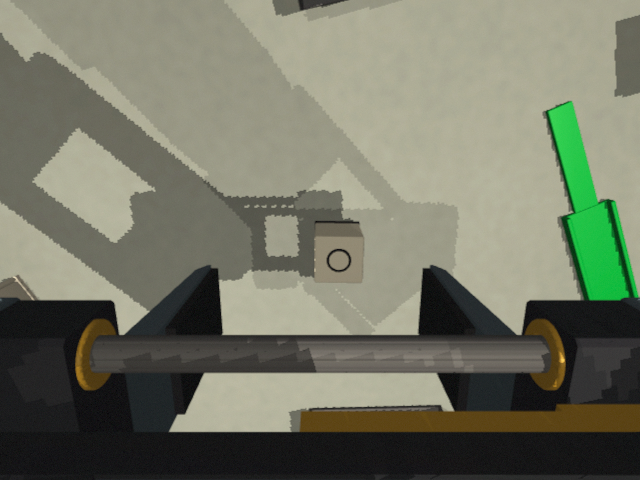

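The relay's ring is at (339,260), with its top spanning about (314–362, 238–283). Its edges lie within a degree or two of the image axes.

```bash
python3 - <<'E'
from h import *
im=cv2.imread("pics/w3.png"); s=env.state(); P=campose("wrist",s)
g=im[235:285,314:364].astype(int)
x0,y0=300,200; c=im[200:300,300:380].astype(int); m=((abs(c-[117,138,146]).max(2)<9)).astype(np.uint8)
m=cv2.morphologyEx(m,cv2.MORPH_CLOSE,np.ones((5,5)))
k=max(cv2.findContours(m,0,2)[0],key=cv2.contourArea); r=cv2.minAreaRect(k); print(r,cv2.contourArea(k))
b=cv2.boxPoints(r)+[x0,y0]; W=[ray(P,p,60) for p in b]; print(b.round(1).tolist())
for i in range(4): d=W[(i+1)%4]-W[i]; print(np.hypot(*d[:2]).round(1),np.degrees(np.arctan2(d[1],d[0])).round(1))
ce=np.mean(W,0); ri=ray(P,(339,260),60); print(ce,ri)
print(move(s,[*ri[:2],28],165))
E
```

```text
((37.0, 57.5), (54.0, 49.0), -0.0) 2136.0
[[310.0, 282.0], [310.0, 233.0], [364.0, 233.0], [364.0, 282.0]]
37.4 164.6
38.5 74.9
37.4 -13.4
39.8 -105.1
[455.13490191 252.23491643  60.        ] [457.04811608 253.24284764  60.        ]
(array([-0.0166,  0.0145,  0.1418]), np.float64(-0.002))
```

>>> apply_moves([
  [-0.017, 0.0145, 0.05, 0, 1],
  [-0.017, 0.0145, 0.1, 0, 1],
  [-0.017, 0.0145, 0.14, 0, 1],
  [-0.017, 0.0145, 0.14, 0, 1],
  [-0.017, 0.0145, 0.14, 0, -0.3],
], grip_force=25)

```text
time_s: 1.9
ee_pos: [458.0, 255.8, 30.0]
ee_rot: [-180.0, -0.0, 165.1]
force: [0.6, 0.4, -0.5]
gripper_width: 85.9
gripper_force: 0.0
```

>>> apply_moves([
  [0, 0, 0, 0, -1],
  [0, 0, 0, 0, -1],
  [0, 0, 0, 0, -1],
  [0, 0, 0, 0, -1],
])

```text
time_s: 2.3
ee_pos: [458.5, 255.0, 31.1]
ee_rot: [179.9, 0.1, 165.1]
force: [0.6, 0.6, 0.3]
gripper_width: 54.2
gripper_force: 0.0
```

>>> apply_moves([
  [0, 0, 0, 0, -1],
  [0, 0, 0, 0, -1],
  [0, 0, 0, 0, -1],
  [0, 0, 0, 0, -1],
])

```text
time_s: 2.7
ee_pos: [458.0, 254.6, 30.1]
ee_rot: [-180.0, 0.0, 165.1]
force: [-0.9, -1.2, 3.5]
gripper_width: 38.3
gripper_force: 24.3
```

>>> apply_moves([
  [0, 0, -0.05, 0, -1],
  [0.02, 0.05, -0.1, -0.07, -1],
  [0.03, 0.085, -0.13, -0.14, -1],
  [0.04, 0.12, -0.16, -0.21, -1],
  [0.05, 0.15, -0.19, -0.26, -1],
])

```text
time_s: 3.2
ee_pos: [448.3, 405.4, 213.2]
ee_rot: [-180.0, -0.0, -179.9]
force: [1.3, 0.2, -0.9]
gripper_width: 36.1
gripper_force: 25.0
```

>>> apply_moves([
  [0, 0.11, -0.11, 0, -1],
  [0, 0.11, -0.11, 0, -1],
  [0, 0.11, -0.11, 0, -1],
  [0, 0.11, -0.11, 0, -1],
  [0, 0.11, -0.11, 0, -1],
])

```text
time_s: 3.7
ee_pos: [448.7, 514.9, 321.8]
ee_rot: [-180.0, 0.0, -180.0]
force: [0.1, -0.1, -0.6]
gripper_width: 35.7
gripper_force: 25.0
```

```bash
python3 - <<'E'
from h import *
s=env.state(); print(s["ee_pos"],s["ee_rot"],s["gripper_width"],s["force"])
im=cams.grab_frame("side"); P=campose("side")
u=proj(P,s["ee_pos"]-[0,0,20]).round().astype(int); print(u)
c=im[u[1]-30:u[1]+30,u[0]-35:u[0]+35]; cv2.imwrite("pics/s1.png",cv2.resize(c,(700,600),interpolation=cv2.INTER_CUBIC))
E
```

```text
[448.74140376 514.93247058 321.78621477] [-1.79993823e+02  1.55950619e-02 -1.79970593e+02] 35.735894224150734 [ 0.13056451 -0.08771141 -0.60243884]
[341 297]
```

View pics/s1.png

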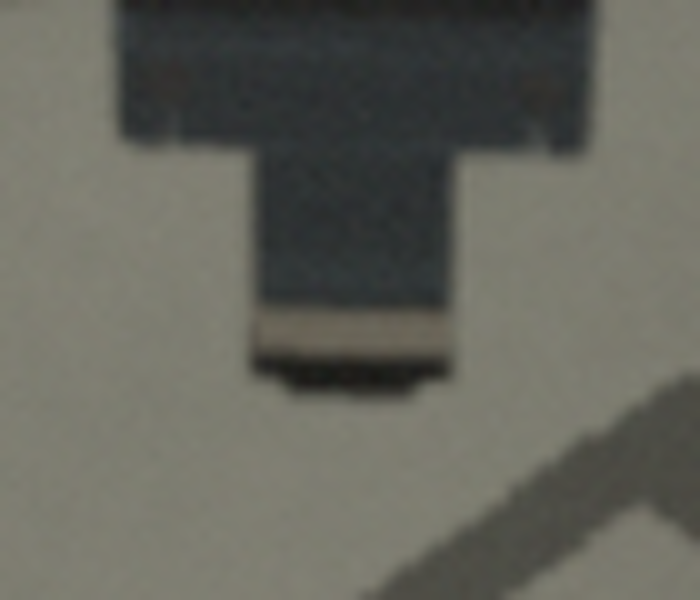

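The case is 200 px wide and the plug foot about 130 px, which makes the foot 23.4 mm. So the relay's x lies along tool x, and the target tool yaw at the socket is about 13°.

>>> apply_moves([
  [0, -0.05, 0, 0, -1],
  [-0.02, -0.1, 0, 0, -1],
  [-0.03, -0.15, 0.02, 0, -1],
  [-0.04, -0.2, 0.04, 0, -1],
  [-0.06, -0.24, 0.05, 0, -1],
])

```text
time_s: 4.25
ee_pos: [502.9, 277.4, 271.5]
ee_rot: [-179.8, -0.3, 179.9]
force: [0.8, 0.1, -0.7]
gripper_width: 36.1
gripper_force: 25.0
```

>>> apply_moves([
  [0, -0.05, 0.01, 0.15, -1],
  [0, -0.1, 0.02, 0.3, -1],
  [0, -0.15, 0.03, 0.45, -1],
  [0, -0.2, 0.04, 0.6, -1],
  [0, -0.24, 0.05, 0.75, -1],
])

```text
time_s: 4.75
ee_pos: [502.3, 38.2, 222.3]
ee_rot: [-179.8, -0.1, 136.5]
force: [0.7, 0.5, -0.3]
gripper_width: 36.0
gripper_force: 25.0
```

>>> apply_moves([
  [0, 0, 0, 0.15, -1],
  [0, 0, 0, 0.3, -1],
  [0, 0, 0, 0.45, -1],
  [0, 0, 0, 0.6, -1],
  [0, 0, 0, 0.75, -1],
])

```text
time_s: 5.25
ee_pos: [502.6, 40.2, 222.4]
ee_rot: [-179.7, 0.0, 93.6]
force: [0.2, -0.4, -1.6]
gripper_width: 35.6
gripper_force: 25.0
```

>>> apply_moves([
  [0, 0, 0, 0.15, -1],
  [0, 0, 0, 0.3, -1],
  [0, 0, 0, 0.45, -1],
  [0, 0, 0, 0.6, -1],
  [0, 0, 0, 0.75, -1],
])

```text
time_s: 5.75
ee_pos: [502.5, 40.3, 222.3]
ee_rot: [-179.8, 0.2, 50.6]
force: [-0.1, 0.2, -0.4]
gripper_width: 35.8
gripper_force: 25.0
```

>>> apply_moves([
  [0, 0, 0, 0.15, -1],
  [0, 0, 0, 0.3, -1],
  [0, 0, 0, 0.45, -1],
  [0, 0, 0, 0.6, -1],
  [0, 0, 0, 0.66, -1],
])

```text
time_s: 6.25
ee_pos: [502.6, 40.3, 222.4]
ee_rot: [-180.0, 0.3, 12.9]
force: [-0.4, 0.1, -0.5]
gripper_width: 35.4
gripper_force: 25.0
```

```bash
python3 - <<'E'
from h import *
s=env.state(); print(s["ee_pos"],s["ee_rot"],s["qpos"]); print(move(s,[509,-226,160],13))
E
```

```text
[502.58201895  40.32644547 222.38326287] [-179.97459806    0.26113946   12.90542304] [ 3.29291493e+00  1.17382847e+01  9.75726787e+01 -1.96359642e-02
  7.09507523e+01  8.03940010e+01]
(array([-0.0529,  0.2611,  0.0625]), np.float64(-0.0017))
```

>>> apply_moves([
  [-0.01, 0.05, 0.01, 0, -1],
  [-0.02, 0.1, 0.02, 0, -1],
  [-0.03, 0.15, 0.03, 0, -1],
  [-0.04, 0.195, 0.045, 0, -1],
  [-0.053, 0.235, 0.06, 0, -1],
])

```text
time_s: 6.75
ee_pos: [504.7, -201.5, 162.4]
ee_rot: [-179.9, 0.1, 13.1]
force: [0.6, 0.5, -1.1]
gripper_width: 36.0
gripper_force: 25.0
```

>>> apply_moves([
  [0, 0.026, 0.002, 0, -1],
  [0, 0.026, 0.002, 0, -1],
  [0, 0.026, 0.002, 0, -1],
])

```text
time_s: 7.05
ee_pos: [510.9, -224.7, 160.8]
ee_rot: [-179.8, 0.2, 13.1]
force: [0.1, 0.4, -0.9]
gripper_width: 35.9
gripper_force: 25.0
```

```bash
python3 - <<'E'
from h import *
s,P,im=shot("w4"); print(s["ee_pos"],s["ee_rot"],s["time_s"])
print(proj(P,[567.5,-212,46]))
E
```

```text
[ 510.87677365 -224.73267399  160.76636982] [-1.79837481e+02  1.79614119e-01  1.30745917e+01] 7.05
[321.87133913 153.59219778]
```

View pics/w4.png

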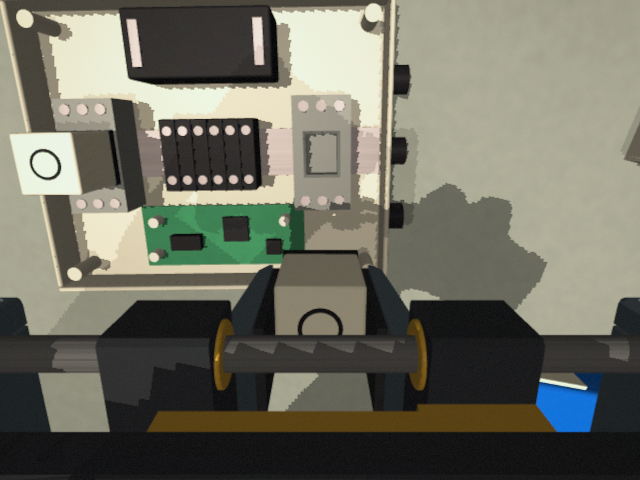

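The socket block spans (292–352, 96–208) with its hole at about (304–340, 132–175). The fitted relay's ring is at (45,164), and the held relay is at (320,~310).

```bash
python3 - <<'E'
from h import *
im=cv2.imread("pics/w4.png"); g=cv2.cvtColor(im,cv2.COLOR_BGR2GRAY).astype(int)
for y in(142,153,165): print(y,g[y,286:358].tolist())
for x in(315,322,330): print(x,g[90:215,x].tolist())
print("relay col 320",g[240:330,320].tolist())
for y in (265,290): print(y,g[y,265:375:2].tolist())
E
```

```text
142 [204, 203, 203, 202, 203, 203, 178, 155, 155, 157, 158, 155, 157, 156, 156, 155, 142, 113, 100, 85, 73, 75, 77, 76, 79, 128, 154, 152, 153, 155, 154, 154, 155, 153, 152, 153, 153, 152, 152, 153, 152, 152, 153, 150, 150, 152, 152, 150, 152, 151, 119, 105, 121, 119, 138, 150, 149, 149, 150, 151, 147, 150, 149, 148, 135, 112, 98, 101, 99, 101, 101, 100]
153 [204, 202, 203, 203, 202, 203, 190, 166, 156, 155, 154, 155, 155, 153, 154, 154, 150, 125, 101, 94, 75, 72, 78, 78, 74, 78, 127, 154, 155, 152, 152, 152, 151, 152, 153, 150, 153, 151, 153, 152, 152, 151, 151, 150, 150, 150, 151, 152, 150, 150, 118, 105, 118, 119, 137, 151, 149, 149, 149, 150, 148, 149, 148, 147, 136, 111, 101, 101, 99, 99, 99, 99]
165 [200, 199, 200, 199, 198, 199, 193, 170, 154, 153, 152, 152, 154, 152, 153, 153, 153, 138, 114, 102, 82, 75, 75, 125, 153, 151, 151, 151, 150, 151, 150, 151, 153, 151, 152, 150, 152, 150, 150, 151, 152, 149, 148, 151, 149, 151, 149, 152, 149, 148, 126, 114, 120, 121, 138, 147, 148, 146, 147, 148, 147, 147, 148, 146, 128, 105, 100, 100, 99, 100, 100, 98]
315 [240, 237, 230, 224, 214,
[... 2073 characters left out ...]
130, 132, 131, 130, 131, 131, 132, 133, 131, 133, 130, 131, 133, 131, 131, 131, 132, 119, 63, 11, 16, 19, 60, 119, 130, 131, 131, 131, 131, 131, 131, 133, 133, 131, 130, 130, 130, 131, 131, 131]
265 [211, 188, 91, 75, 180, 211, 209, 211, 103, 95, 93, 95, 96, 96, 96, 94, 94, 94, 95, 94, 95, 96, 94, 95, 96, 95, 94, 98, 95, 97, 94, 93, 95, 96, 94, 94, 95, 96, 94, 98, 95, 96, 95, 95, 95, 94, 94, 90, 73, 109, 148, 130, 62, 89, 102]
290 [28, 15, 15, 12, 39, 124, 129, 133, 131, 130, 131, 131, 130, 132, 131, 132, 131, 132, 132, 131, 133, 131, 130, 131, 131, 131, 131, 132, 131, 131, 131, 129, 132, 131, 134, 131, 129, 132, 133, 131, 132, 132, 133, 131, 132, 132, 130, 131, 131, 130, 120, 25, 9, 19, 19]
```

```bash
python3 - <<'E'
from h import *
im=cv2.imread("pics/w4.png"); g=cv2.cvtColor(im,cv2.COLOR_BGR2GRAY).astype(float); s=env.state(); P=campose("wrist",s)
def fit(rows,a,b,first=True):
    pts=[]
    for y in rows:
        d=abs(np.diff(cv2.GaussianBlur(g,(3,3),0)[y,a:b])); k=d.argmax(); pts.append(ray(P,(a+k+.5,y),46)[:2])
    pts=np.array(pts); v=cv2.fitLine(pts.astype(np.float32),cv2.DIST_HUBER,0,.01,.01).ravel(); return np.degrees(np.arctan2(v[1],v[0]))%180, pts.std(0)
print("L",fit(range(112,195,2),286,299)); print("R",fit(range(112,200,2),345,356)); print("holeL",fit(range(136,172),297,305));
m=ray(P,(321.6,154),46); print("mouth",m)
print([ray(P,p,46)[:2].round(1) for p in((303,154),(340.2,154),(321.6,130.5),(321.6,177.5))])
t=ray(P,(320,286.5),s["ee_pos"][2]+30); Rt=R.from_euler("xyz",s["ee_rot"],degrees=True).as_matrix()
print("front top edge in tool",Rt.T@(t-s["ee_pos"])); b=ray(P,(320,249.5),s["ee_pos"][2]-18); print("front bottom",Rt.T@(b-s["ee_pos"]))
for c in ((275.5,290),(365.5,290)): print(Rt.T@(ray(P,c,s["ee_pos"][2]+30)-s["ee_pos"]))
f=ray(P,(45,164),94); print("fitted",f, np.linalg.norm((f-m)[:2]), np.degrees(np.arctan2(*(f-m)[1::-1])))
print(move(s,[*m[:2],60+46-34],13))
E
```

```text
L (np.float32(13.933088), array([15.87047358,  3.94157807]))
R (np.float32(14.40872), array([16.63278326,  4.27326468]))
holeL (np.float32(14.765577), array([6.77261039, 1.8196704 ]))
mouth [ 567.79210174 -211.17662485   46.        ]
[array([ 564.9, -198.7]), array([ 570.7, -223.6]), array([ 583. , -207.6]), array([ 552.1, -214.9])]
front top edge in tool [ 20.08460381  -0.44286356 -30.04364182]
front bottom [19.4807662  -0.46677638 17.95798383]
[ 18.65416589 -16.92789225 -30.00394805]
[ 18.72608869  16.40374067 -30.07796081]
fitted [529.07778541 -56.26298962  94.        ] 159.67790288463996 104.03133777129595
(array([0.058 , 0.0005, 0.0892]), np.float64(0.0028))
```

>>> apply_moves([
  [0.045, 0, 0.0, -0.017, -1],
  [0.057, 0, 0.035, -0.017, -1],
  [0.057, 0, 0.07, -0.017, -1],
  [0.057, 0, 0.07, -0.017, -1],
  [0.057, 0, 0.07, -0.017, -1],
])

```text
time_s: 7.6
ee_pos: [568.2, -210.5, 92.6]
ee_rot: [-179.9, 0.1, 14.3]
force: [1.0, -0.0, 0.2]
gripper_width: 35.8
gripper_force: 25.0
```

```bash
python3 - <<'E'
from h import *
import time
for _ in range(3):
    s,P,im=shot("w5"); print(s["ee_pos"],s["ee_rot"],s["force"]); print(move(s,[566.4,-211.8,90],14.05))
E
```

```text
[ 568.23433255 -210.46148205   92.57436497] [-1.79948192e+02  6.10711599e-02  1.42644118e+01] [ 0.99079417 -0.04405453  0.19250687]
(array([-0.0021,  0.0008,  0.0026]), np.float64(0.0037))
[ 569.24459831 -211.11476518   93.88305774] [ 1.79944823e+02 -9.09639341e-02  1.42366896e+01] [-0.7187791  -0.22991584 -0.46460628]
(array([-0.0029, -0.    ,  0.0039]), np.float64(0.0033))
[ 569.71557405 -211.53481384   94.52761163] [ 1.79888507e+02 -1.66328791e-01  1.42218831e+01] [-0.27332903  0.10395502 -1.70311579]
(array([-0.0033, -0.0006,  0.0045]), np.float64(0.003))
```

>>> apply_moves([
  [-0.003, 0, 0.004, 0.003, -1],
  [-0.003, 0, 0.012, 0.003, -1],
  [-0.003, 0, 0.016, 0.003, -1],
  [-0.003, 0, 0.018, 0.003, -1],
  [-0.003, 0, 0.018, 0.003, -1],
])

```text
time_s: 8.25
ee_pos: [565.7, -212.3, 75.9]
ee_rot: [180.0, -0.0, 14.0]
force: [-2.4, 1.1, 10.7]
gripper_width: 36.1
gripper_force: 25.0
```

```bash
python3 - <<'E'
from h import *
for _ in range(2):
    s,P,im=shot("w6"); print(s["ee_pos"],s["ee_rot"],s["force"],s["torque"])
cv2.imwrite("pics/w6c.png",cv2.resize(im[170:350,200:440],(800,600),interpolation=cv2.INTER_CUBIC))
E
```

```text
[ 565.74043422 -212.3358993    75.86505639] [ 1.79996906e+02 -3.07471774e-03  1.40141193e+01] [-2.3908792   1.12477209 10.69365111] [ 0.15589558  0.92422426 -0.00198465]
[ 565.74426767 -212.31918071   75.87813103] [ 1.79992642e+02 -4.37803579e-03  1.40179874e+01] [-3.06372286  1.98687602 10.40579697] [0.16012998 0.92078261 0.00282384]
```

View pics/w6c.png

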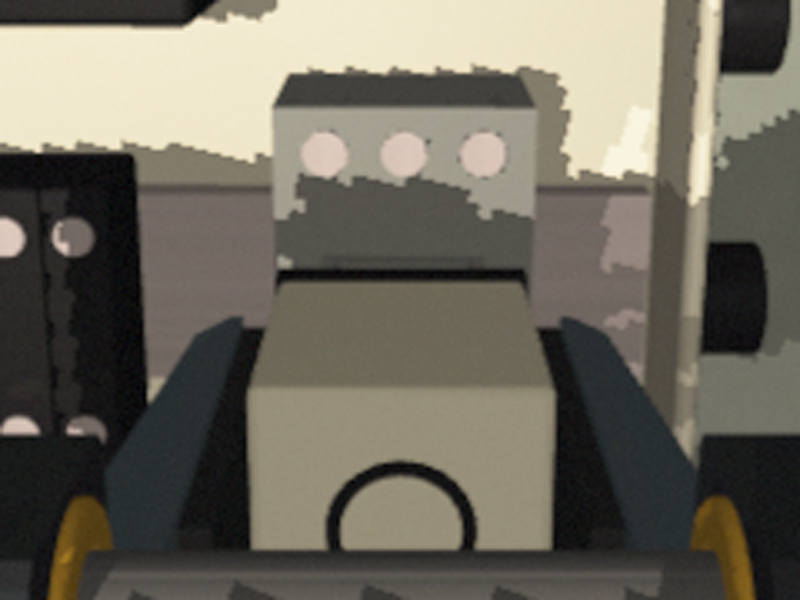

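The chamfer's front lip is at crop (325–480, 262), centred over the relay (248–552). Alignment along y is therefore good, so I'll check x.

```bash
python3 - <<'E'
from h import *
s=env.state(); P=campose("wrist",s); im=cv2.imread("pics/w6.png"); g=cv2.cvtColor(im,cv2.COLOR_BGR2GRAY)
Rt=R.from_euler("xyz",s["ee_rot"],degrees=True).as_matrix()
print(g[190:330,320].tolist())
f=lambda r,z: (Rt.T@(ray(P,(320,r),z)-s["ee_pos"]))[0].round(2)
z=s["ee_pos"][2]
print("socket front edge, want c+39:",f(200.5,46)," screws; lip rows:",[(r,f(r,46)) for r in(246,247,248,249,250,251,252)])
print("case front bottom:",[(r,f(r,z-18)) for r in(250,252,254,256)], "case front top",[(r,f(r,z+30)) for r in (284,286,288)],"ring front",[(r,f(r,z+30)) for r in(308,309,310)])
E
```

```text
[216, 118, 87, 65, 66, 66, 65, 67, 63, 65, 64, 80, 127, 161, 160, 159, 159, 159, 154, 163, 204, 204, 204, 204, 202, 201, 202, 203, 203, 203, 202, 203, 195, 165, 158, 144, 85, 84, 82, 82, 82, 82, 84, 83, 83, 82, 81, 81, 83, 83, 82, 83, 81, 82, 81, 81, 81, 71, 69, 72, 57, 16, 14, 22, 66, 103, 105, 103, 103, 103, 103, 103, 104, 103, 105, 103, 103, 103, 104, 103, 104, 103, 103, 104, 104, 105, 103, 104, 103, 104, 103, 105, 102, 104, 104, 110, 126, 141, 142, 143, 143, 145, 143, 144, 144, 142, 144, 143, 144, 143, 143, 143, 143, 143, 143, 143, 143, 130, 70, 14, 14, 23, 69, 129, 143, 143, 144, 143, 143, 142, 145, 143, 144, 144, 144, 144, 145, 144, 143, 144]
socket front edge, want c+39: 41.29  screws; lip rows: [(246, np.float64(17.66)), (247, np.float64(17.13)), (248, np.float64(16.59)), (249, np.float64(16.05)), (250, np.float64(15.51)), (251, np.float64(14.97)), (252, np.float64(14.43))]
case front bottom: [(250, np.float64(19.22)), (252, np.float64(18.2)), (254, np.float64(17.19)), (256, np.float64(16.17))] case front top [(284, np.float64(21.06)), (286, np.float64(20.27)), (288, np.float64(19.47))] ring front [(308, np.float64(11.39)), (309, np.float64(10.98)), (310, np.float64(10.57))]
```

```bash
python3 - <<'E'
from h import *
g=cv2.cvtColor(cv2.resize(cv2.imread("pics/s1.png"),(70,60),interpolation=cv2.INTER_AREA),6)
for y in range(29,42): print(y,g[y,20:50].tolist())
E
```

```text
29 [124, 125, 124, 124, 114, 86, 58, 53, 51, 51, 51, 52, 51, 50, 51, 51, 51, 51, 50, 50, 52, 49, 48, 50, 66, 99, 123, 125, 125, 123]
30 [124, 125, 126, 123, 115, 93, 75, 68, 66, 65, 66, 65, 63, 59, 58, 59, 59, 57, 57, 56, 58, 58, 56, 55, 70, 101, 121, 124, 126, 125]
31 [124, 125, 125, 122, 116, 101, 92, 90, 88, 90, 88, 88, 88, 85, 86, 85, 86, 86, 84, 85, 84, 86, 82, 81, 89, 107, 121, 124, 126, 125]
32 [124, 126, 124, 123, 114, 97, 100, 100, 100, 98, 97, 98, 99, 99, 100, 99, 100, 101, 98, 99, 98, 100, 99, 97, 102, 111, 122, 125, 124, 124]
33 [124, 125, 125, 122, 110, 92, 98, 100, 99, 99, 99, 100, 101, 101, 101, 100, 101, 101, 101, 100, 101, 102, 100, 100, 103, 111, 123, 124, 124, 124]
34 [124, 126, 125, 123, 109, 86, 86, 86, 86, 90, 95, 96, 98, 98, 95, 96, 96, 97, 98, 96, 97, 97, 97, 97, 99, 107, 121, 124, 123, 122]
35 [124, 125, 123, 122, 105, 71, 59, 60, 59, 61, 68, 69, 71, 71, 69, 70, 72, 73, 73, 74, 73, 73, 73, 74, 81, 100, 119, 123, 122, 123]
36 [124, 124, 125, 123, 105, 64, 42, 39, 34, 36, 37, 38, 37, 39, 38, 37, 39, 41, 41, 41, 43, 42, 41, 45, 62, 95, 121, 123, 123, 123]
37 [125, 125, 125, 122, 113, 86, 68, 59, 41, 32, 28, 31, 28, 27, 30, 28, 29, 26, 29, 31, 34, 34, 43, 50, 66, 99, 120, 124, 123, 124]
38 [124, 123, 123, 123, 119, 112, 107, 97, 72, 48, 39, 38, 37, 40, 37, 37, 38, 35, 37, 37, 43, 62, 87, 99, 104, 113, 121, 123, 123, 124]
39 [124, 124, 124, 123, 124, 123, 122, 118, 105, 86, 82, 81, 80, 81, 77, 69, 67, 67, 68, 68, 75, 95, 116, 121, 121, 122, 123, 124, 124, 123]
40 [123, 123, 123, 124, 123, 122, 125, 124, 120, 114, 113, 113, 113, 113, 111, 106, 106, 105, 106, 107, 109, 117, 123, 126, 124, 124, 123, 123, 123, 122]
41 [122, 124, 124, 123, 123, 124, 123, 123, 122, 123, 124, 124, 123, 125, 124, 123, 123, 122, 124, 123, 124, 125, 124, 123, 124, 123, 123, 122, 122, 124]
```

>>> apply_moves([
  [0, 0, 0.002, 0, -1],
  [0, 0, 0.002, 0, -1],
])

```text
time_s: 8.55
ee_pos: [566.8, -212.2, 75.0]
ee_rot: [180.0, -0.2, 14.0]
force: [-2.3, 2.2, 15.3]
gripper_width: 35.7
gripper_force: 25.0
```

Both views confirm the orientation: plug 25–26 mm along tool x, foot about 23 mm. The foot is only at the chamfer, so I'll nudge with light push and watch z.

>>> apply_moves([
  [-0.001, -0.001, 0.001, 0, -1],
  [-0.0015, -0.0015, 0.001, 0, -1],
])

```text
time_s: 8.75
ee_pos: [566.5, -212.0, 75.0]
ee_rot: [179.8, -0.3, 14.0]
force: [-0.4, 0.9, 16.3]
gripper_width: 36.2
gripper_force: 25.0
```

>>> apply_moves([
  [0.001, 0.0, 0.0, 0, -1],
  [0.003, 0.0, 0.0, 0, -1],
])

```text
time_s: 8.95
ee_pos: [567.8, -211.6, 74.5]
ee_rot: [179.8, -0.1, 14.1]
force: [-3.5, -0.8, 12.7]
gripper_width: 35.7
gripper_force: 25.0
```

>>> apply_moves([
  [0, 0.001, 0.0, 0, -1],
  [0, 0.003, 0.0, 0, -1],
])

```text
time_s: 9.15
ee_pos: [568.1, -212.1, 74.2]
ee_rot: [-179.9, -0.1, 13.9]
force: [-3.2, 8.0, 18.0]
gripper_width: 35.6
gripper_force: 25.0
```

>>> apply_moves([
  [-0.0005, -0.0015, 0.001, 0, -1],
  [-0.0005, -0.0015, 0.003, 0, -1],
  [-0.0005, -0.0015, 0.004, 0, -1],
], grip_force=40)

```text
time_s: 9.45
ee_pos: [569.2, -211.7, 73.0]
ee_rot: [179.9, -0.4, 14.0]
force: [-3.5, 6.6, 30.2]
gripper_width: 36.1
gripper_force: 40.0
```

```bash
python3 - <<'E'
from h import *
s,P,im=shot("w7"); g=cv2.cvtColor(im,6); print(s["ee_pos"],s["ee_rot"],s["force"],s["torque"])
print(g[190:330,320].tolist())
a=cv2.resize(im[170:350,200:440],(400,300),interpolation=cv2.INTER_CUBIC)
sd=cams.grab_frame("side"); u=proj(campose("side"),[568,-211,60]).round().astype(int); print(u)
b=cv2.resize(sd[u[1]-23:u[1]+22,u[0]-30:u[0]+30],(400,300),interpolation=cv2.INTER_CUBIC)
cv2.imwrite("pics/w7c.png",np.hstack([a,b]))
E
```

```text
[ 569.23879254 -211.6813033    72.95796874] [179.89280259  -0.37657852  13.96424991] [-3.5499552   6.57959246 30.16669378] [ 1.06235262  1.35791366 -0.05971681]
[231, 230, 230, 231, 230, 229, 230, 215, 125, 112, 66, 63, 62, 64, 63, 65, 64, 65, 64, 64, 102, 158, 158, 158, 157, 157, 153, 153, 182, 202, 202, 202, 202, 202, 202, 201, 182, 107, 108, 108, 105, 97, 85, 82, 84, 85, 81, 80, 82, 82, 83, 83, 81, 82, 81, 82, 83, 81, 82, 82, 81, 83, 82, 82, 80, 70, 48, 15, 18, 53, 99, 98, 99, 97, 100, 99, 100, 98, 101, 99, 99, 97, 100, 101, 99, 98, 99, 99, 99, 98, 98, 99, 100, 100, 112, 128, 137, 142, 143, 144, 144, 143, 145, 145, 144, 143, 145, 144, 142, 144, 144, 143, 144, 142, 143, 144, 134, 85, 18, 23, 17, 60, 116, 144, 144, 143, 143, 142, 144, 145, 144, 144, 145, 143, 144, 143, 144, 144, 144, 142]
[308 214]
```

View pics/w7c.png

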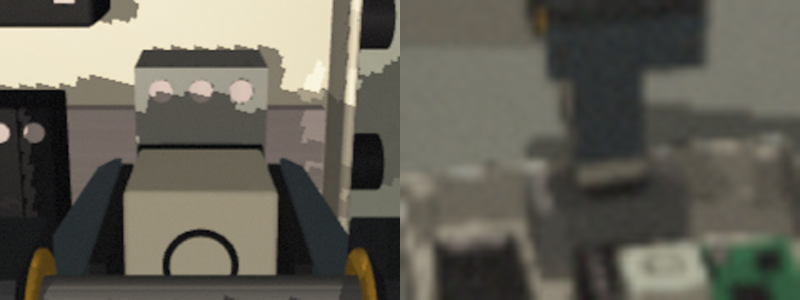

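The wrist view shows the lip now covered by the case. I'll check the geometry numerically.

```bash
python3 - <<'E'
from h import *
s=env.state(); P=campose("wrist",s); Rt=R.from_euler("xyz",s["ee_rot"],degrees=True).as_matrix()
f=lambda r,z: (Rt.T@(ray(P,(320,r),z)-s["ee_pos"]))[0].round(2)
c=f(210,46)-39; print("c",c, "top plane seen last at",f(255.5,46)-c, "case bottom x rel c if at z:",[(z,f(256,z)-c) for z in(46,48,50,52,54,56)])
Q=lambda r,z:f(r,z)-c
print("top edge",[(z,Q(285,z)) for z in(94,98,103)],"ring mid 308.5",[(z,Q(308.5,z)) for z in(94,98,103)])
print(s["qpos"])
E
```

```text
c -1.9799999999999969 top plane seen last at 15.439999999999998 case bottom x rel c if at z: [(46, np.float64(15.169999999999996)), (48, np.float64(15.829999999999997)), (50, np.float64(16.479999999999997)), (52, np.float64(17.139999999999997)), (54, np.float64(17.79)), (56, np.float64(18.449999999999996))]
top edge [(94, np.float64(18.929999999999996)), (98, np.float64(20.569999999999997)), (103, np.float64(22.609999999999996))] ring mid 308.5 [(94, np.float64(8.869999999999997)), (98, np.float64(10.769999999999996)), (103, np.float64(13.149999999999997))]
[-21.55317823  27.66452503  96.64307539   0.15998988  55.31840188
  54.39125037]
```

```bash
python3 - <<'E'
from h import *
def ring(name,x0,x1,y0,y1):
    g=cv2.cvtColor(cv2.imread(f"pics/{name}.png"),6)[y0:y1,x0:x1].astype(float)
    best=[]
    for y in range(g.shape[0]):
        r=g[y]; d=np.where(r<75)[0]
        if len(d): best.append((d[0]+x0,d[-1]+x0,d[-1]-d[0]+1,y+y0))
    return max(best,key=lambda b:b[2]),best[0][3],best[-1][3]
print(ring("w3",324,355,244,276)); print(ring("w4",290,350,300,333)); print(ring("w6",290,352,300,334)); print(ring("w7",290,352,300,334))
g=cv2.cvtColor(cv2.imread("pics/w3.png"),6); print(g[260,305:372].tolist()); print(g[212:290,339].tolist())
for n in("w4","w6","w7"):
    g=cv2.cvtColor(cv2.imread(f"pics/{n}.png"),6); print(n,g[330,262:300].tolist(),g[330,342:380].tolist())
E
```

```text
((np.int64(327), np.int64(350), np.int64(24), 257), 249, 271)
((np.int64(298), np.int64(342), np.int64(45), 325), 308, 332)
((np.int64(298), np.int64(342), np.int64(45), 325), 308, 333)
((np.int64(298), np.int64(342), np.int64(45), 324), 308, 333)
[89, 86, 86, 87, 87, 86, 86, 88, 84, 147, 157, 137, 138, 139, 139, 138, 138, 138, 137, 138, 138, 98, 33, 38, 108, 138, 137, 138, 139, 138, 139, 137, 139, 137, 139, 137, 137, 138, 139, 138, 138, 137, 138, 108, 49, 35, 109, 137, 137, 137, 139, 139, 137, 138, 139, 137, 136, 129, 145, 155, 157, 157, 157, 156, 157, 156, 158]
[86, 86, 86, 88, 87, 86, 88, 88, 79, 44, 30, 73, 99, 100, 100, 103, 100, 100, 100, 99, 102, 100, 99, 101, 114, 138, 138, 136, 138, 139, 137, 139, 139, 137, 139, 139, 120, 20, 43, 97, 137, 138, 139, 137, 138, 138, 137, 138, 139, 137, 139, 138, 138, 138, 137, 137, 137, 121, 32, 53, 111, 138, 138, 139, 137, 137, 138, 138, 138, 135, 136, 157, 156, 158, 157, 157, 156, 155]
w4 [25, 22, 14, 16, 12, 11, 16, 15, 15, 14, 13, 12, 17, 90, 120, 124, 129, 131, 130, 131, 133, 131, 131, 130, 130, 132, 131, 131, 132, 131, 131, 130, 131, 130,
[... 199 characters left out ...]
, 26, 17, 14, 13, 17, 17, 16, 13, 15, 17, 13, 26, 101, 132, 136, 140, 144, 142, 144, 143, 143, 143, 143, 143, 140, 143, 142, 143, 144, 144, 144, 144, 143, 141, 104, 36, 21] [42, 114, 143, 144, 144, 144, 143, 143, 142, 142, 143, 142, 145, 142, 142, 145, 144, 143, 143, 142, 139, 134, 128, 86, 18, 13, 21, 15, 15, 17, 15, 18, 19, 18, 23, 27, 30, 29]
w7 [27, 23, 18, 14, 19, 17, 19, 18, 15, 16, 16, 17, 47, 105, 134, 139, 144, 143, 142, 144, 144, 144, 142, 144, 145, 144, 142, 143, 145, 143, 144, 144, 143, 142, 143, 99, 19, 23] [27, 113, 144, 142, 142, 145, 145, 144, 143, 145, 143, 143, 143, 144, 142, 143, 143, 143, 144, 143, 143, 138, 134, 97, 36, 18, 20, 15, 16, 15, 16, 16, 18, 17, 20, 26, 28, 26]
```

```bash
python3 - <<'E'
from h import *
Q=campose("side"); t=np.array([448.7,514.9,321.8])
for sl in(0,3,6,9,12):
    print(sl,"case bottom row",proj(Q,t+[0,18,-18-sl])[1]-267+.5,"foot",proj(Q,t+[0,8.5,-30-sl])[1]-267+.5, "cols",[(proj(Q,t+[d,18,-18-sl])[0]-306+.5).round(1) for d in(-18,18)])
for y in(0,10,15,20): print("finger end at y",y,proj(Q,t+[0,y,0])[1]-267+.5)
E
```

```text
0 case bottom row 36.23196443248389 foot 37.92941892981304 cols [np.float64(45.1), np.float64(25.2)]
3 case bottom row 37.509122138612554 foot 39.183133988923146 cols [np.float64(45.0), np.float64(25.2)]
6 case bottom row 38.78158051603873 foot 40.43230939780261 cols [np.float64(45.0), np.float64(25.2)]
9 case bottom row 40.04936545405076 foot 41.676969768719005 cols [np.float64(45.0), np.float64(25.2)]
12 case bottom row 41.31250265211531 foot 42.91713953634343 cols [np.float64(44.9), np.float64(25.2)]
finger end at y 0 22.205631967263344
finger end at y 10 25.65918526175949
finger end at y 15 27.41028394464911
finger end at y 20 29.17790327116569
```

>>> apply_moves([
  [0, 0, -0.002, 0, -1],
  [-0.001, -0.0015, -0.003, 0, -1],
  [-0.001, -0.0015, -0.003, 0, -1],
  [-0.001, -0.0015, 0.0, 0, -1],
  [-0.001, -0.0015, 0.002, 0, -1],
])

```text
time_s: 10.05
ee_pos: [570.1, -211.4, 72.0]
ee_rot: [179.7, -0.6, 14.0]
force: [-1.2, 5.9, 33.8]
gripper_width: 36.2
gripper_force: 40.0
```

>>> apply_moves([
  [0, 0, -0.01, 0, -1],
  [0, 0, -0.02, 0, -1],
  [0, 0, -0.028, 0, -1],
  [0, 0, -0.028, 0, -1],
  [0, 0, -0.028, 0, -1],
])

```text
time_s: 10.55
ee_pos: [565.1, -210.8, 92.9]
ee_rot: [-180.0, 0.1, 14.0]
force: [0.3, -0.5, -0.8]
gripper_width: 36.0
gripper_force: 40.0
```

```bash
python3 - <<'E'
from h import *
for i in range(3):
    s,P,im=shot("w8"); print(s["ee_pos"],s["ee_rot"],s["force"])
g=cv2.cvtColor(im,6); z=s["ee_pos"][2]; Rt=R.from_euler("xyz",s["ee_rot"],degrees=True).as_matrix()
T=lambda u,v,h: (Rt.T@(ray(P,(u,v),h)-s["ee_pos"])).round(2)
print(g[150:345,320].tolist())
for y in(225,228,231,235,240): print(y,g[y,262:380].tolist())
for y in(290,330): print(y,g[y,262:380:1].tolist())
print([T(320,r,46)[0] for r in(200,210,220,230,240)],[T(320,r,z+25.5)[0] for r in(285.5,310,331)])
E
```

```text
[ 565.10079011 -210.77159772   92.86590255] [-1.79963935e+02  5.22563374e-02  1.40198442e+01] [ 0.25331507 -0.46601744 -0.83661859]
[ 564.96129685 -210.70962741   92.61470306] [-1.79945949e+02  7.50135833e-02  1.40168812e+01] [ 0.14365543  0.92726554 -0.13621032]
[ 564.93169938 -210.68364594   92.52435622] [-1.79939217e+02  8.28744113e-02  1.40158261e+01] [ 0.98608179  0.60442351 -1.25230403]
[232, 232, 234, 232, 233, 233, 232, 232, 232, 233, 233, 233, 233, 232, 232, 231, 232, 232, 231, 231, 232, 232, 231, 231, 231, 231, 231, 231, 232, 231, 232, 231, 232, 231, 224, 188, 167, 75, 64, 66, 68, 64, 66, 65, 67, 89, 144, 159, 157, 160, 160, 160, 154, 153, 186, 200, 200, 201, 200, 200, 198, 199, 197, 184, 162, 160, 159, 149, 122, 121, 112, 83, 82, 82, 81, 84, 84, 82, 82, 83, 84, 81, 81, 83, 83, 83, 82, 73, 69, 72, 81, 83, 82, 81, 81, 83, 81, 83, 82, 82, 82, 84, 83, 82, 83, 82, 82, 74, 39, 12, 35, 73, 98, 97, 97, 99, 98, 99, 98, 98, 99, 98, 98, 97, 97, 97, 98, 97, 96, 98, 98, 99, 97, 105, 121, 137, 141, 144, 145, 145, 146, 145, 145, 144, 145, 145, 145, 145, 145, 146, 145, 146, 144, 145, 145,
[... 3418 characters left out ...]
 21, 17, 15, 17, 22, 14, 20, 20, 12, 16, 64, 116, 134, 141, 145, 145, 142, 144, 144, 144, 143, 145, 145, 144, 145, 144, 144, 145, 144, 144, 144, 146, 144, 100, 21, 22, 22, 65, 121, 143, 143, 143, 143, 144, 144, 143, 143, 144, 144, 145, 144, 143, 143, 144, 143, 145, 144, 144, 143, 144, 143, 142, 145, 144, 143, 144, 142, 142, 146, 145, 144, 144, 143, 144, 112, 52, 19, 21, 19, 112, 143, 143, 144, 143, 144, 144, 144, 145, 143, 143, 145, 144, 146, 144, 145, 143, 144, 143, 145, 139, 134, 106, 55, 17, 19, 16, 17, 18, 19, 14, 15, 13, 20, 24, 26, 26]
[np.float64(38.53), np.float64(33.05), np.float64(27.49), np.float64(21.85), np.float64(16.13)] [np.float64(18.63), np.float64(8.41), np.float64(-0.65)]
```

The relay's lower edge has swung about 8 rows while its top stayed put: it has pitched about 5° in the grip. I'll set it on clear bench, regrip lower and harder, and realign.

>>> apply_moves([
  [0, 0, -0.05, 0, -1],
  [0, -0.03, -0.08, 0, -1],
  [-0.01, -0.08, -0.08, 0, -1],
  [-0.015, -0.13, -0.08, 0, -1],
  [-0.02, -0.18, -0.08, 0, -1],
])

```text
time_s: 11.2
ee_pos: [501.9, -41.1, 173.2]
ee_rot: [-180.0, 0.0, 14.0]
force: [0.1, 1.2, 0.0]
gripper_width: 35.9
gripper_force: 40.0
```

>>> apply_moves([
  [-0.005, -0.05, 0, 0, -1],
  [-0.01, -0.1, 0, 0, -1],
  [-0.014, -0.15, 0.02, 0, -1],
  [-0.014, -0.16, 0.06, 0, -1],
  [-0.014, -0.16, 0.11, 0, -1],
])

```text
time_s: 11.7
ee_pos: [451.5, 111.9, 63.6]
ee_rot: [-180.0, -0.3, 14.2]
force: [1.8, 0.0, -1.2]
gripper_width: 35.6
gripper_force: 40.0
```

>>> apply_moves([
  [0, 0, 0.012, 0, -1],
  [0, 0, 0.018, 0, -1],
  [0, 0, 0.018, 0, -1],
])

```text
time_s: 12.0
ee_pos: [450.6, 109.3, 44.9]
ee_rot: [-180.0, 0.1, 14.0]
force: [-0.6, -0.6, -0.1]
gripper_width: 35.7
gripper_force: 40.0
```

>>> apply_moves([
  [0, 0, 0.003, 0, -1],
  [0, 0, 0.006, 0, -1],
  [0, 0, 0.008, 0, -1],
  [0, 0, 0.01, 0, -1],
])

```text
time_s: 12.4
ee_pos: [451.0, 109.4, 35.7]
ee_rot: [-180.0, -0.1, 14.0]
force: [-0.4, -0.2, -0.9]
gripper_width: 35.8
gripper_force: 40.0
```

>>> apply_moves([
  [0, 0, 0.003, 0, -1],
  [0, 0, 0.006, 0, -1],
  [0, 0, 0.008, 0, -1],
])

```text
time_s: 12.7
ee_pos: [451.3, 109.6, 31.5]
ee_rot: [-180.0, -0.1, 14.0]
force: [-10.8, -3.3, 51.4]
gripper_width: 35.8
gripper_force: 40.0
```

>>> apply_moves([
  [0, 0, -0.003, 0, -1],
  [0, 0, -0.0035, 0, -1],
  [0, 0, -0.0035, 0, 0.1],
  [0, 0, -0.0035, 0, 0.1],
  [0, 0, -0.0035, 0, 0.1],
])

```text
time_s: 13.2
ee_pos: [450.4, 109.4, 30.4]
ee_rot: [-180.0, 0.1, 14.0]
force: [-0.2, 0.0, 0.3]
gripper_width: 49.8
gripper_force: 0.0
```

>>> apply_moves([
  [0, 0, 0, 0, 0.3],
  [0, 0, 0, 0, 0.3],
  [0, 0, 0, 0, 0.3],
  [-0.035, 0, -0.1, 0, 1],
  [-0.035, 0, -0.135, 0, 1],
])

```text
time_s: 13.7
ee_pos: [422.5, 102.5, 126.2]
ee_rot: [-180.0, 0.4, 14.0]
force: [1.3, 0.2, -0.1]
gripper_width: 72.7
gripper_force: 0.0
```

>>> apply_moves([
  [-0.0, 0, -0.045, 0, 1],
  [-0.0, 0, -0.045, 0, 1],
])

```text
time_s: 13.9
ee_pos: [428.5, 103.8, 177.8]
ee_rot: [180.0, -0.8, 14.0]
force: [0.5, 0.1, -0.2]
gripper_width: 88.6
gripper_force: 0.0
```

```bash
python3 - <<'E'
from h import *
s,P,im=shot("w9"); print(s["ee_pos"],s["ee_rot"],s["gripper_width"],s["time_s"])
g=cv2.cvtColor(im,6); u=proj(P,[451,109.5,60]).round().astype(int); print(u)
w=im[u[1]-50:u[1]+50,u[0]-50:u[0]+50]; cv2.imwrite("pics/w9c.png",cv2.resize(w,(500,500),interpolation=cv2.INTER_CUBIC))
k=cv2.HoughCircles(cv2.GaussianBlur(g,(3,3),0),cv2.HOUGH_GRADIENT,1,30,param1=120,param2=12,minRadius=8,maxRadius=16)
print(k)
E
```

```text
[428.48188658 103.77479721 177.75579583] [179.98142857  -0.77617165  14.02327282] 88.61625367682224 13.9
[321 205]
[[[610.5 159.5  13.2]
  [105.5 333.5  15.4]
  [319.5 213.5  10. ]
  [542.5 374.5  15.4]
  [ 97.5 377.5  13.1]
  [532.5 330.5  11.8]
  [527.5  23.5   9. ]]]
```

View pics/w9c.png

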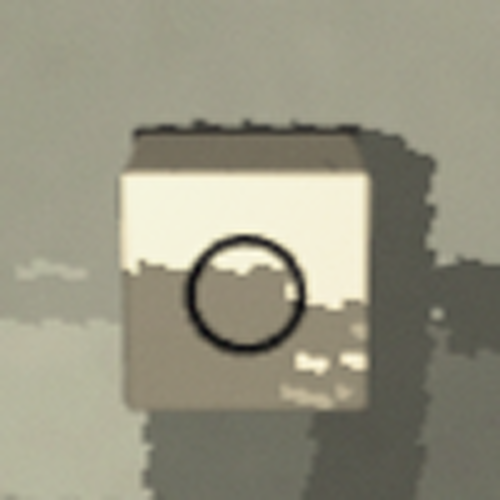

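The relay stands upright again, square to the tool, with its ring at (320,213.6). Next is a settled re-measure for the regrip.

```bash
cat >> h.py <<'E'
def ring(im,c,rad,half=40):
    """centre of dark ring near c"""
    x,y=int(c[0])-half,int(c[1])-half
    g=cv2.GaussianBlur(cv2.cvtColor(im,6)[y:y+2*half,x:x+2*half],(3,3),0)
    k=cv2.HoughCircles(cv2.resize(g,None,fx=3,fy=3),cv2.HOUGH_GRADIENT_ALT,1,60,param1=200,param2=.6,minRadius=int(rad*2.4),maxRadius=int(rad*3.7))
    return None if k is None else [(a/3+x-.33,b/3+y-.33,r/3) for a,b,r in k[0]]
E
python3 - <<'E'
from h import *
for i in range(3):
    s,P,im=shot("w10"); r=ring(im,(320,213),12); print(s["ee_pos"],s["ee_rot"],r)
    if r:
        w=ray(P,r[0],60); print(w, move(s,[*w[:2],20],14))
E
```

```text
[426.58121404 103.35171844 174.80163824] [179.99028218  -0.43615898  14.0251042 ] [(np.float32(319.67), np.float32(210.00333), np.float32(12.383018)), (np.float32(319.67), np.float32(210.00333), np.float32(9.886685))]
[445.56306039 108.85510726  60.        ] (array([ 0.0186, -0.0008,  0.1549]), np.float64(0.0004))
[424.94271049 102.97999754 172.69854262] [ 1.79998458e+02 -1.36492532e-01  1.40268769e+01] [(np.float32(320.00336), np.float32(207.00333), np.float32(12.531438)), (np.float32(320.00336), np.float32(207.00333), np.float32(10.018473))]
[445.93499437 108.75745946  60.        ] (array([ 0.0214, -0.0005,  0.1527]), np.float64(0.0005))
[423.9882974  102.81245363 171.37249585] [-1.79991950e+02  5.85465524e-02  1.40277521e+01] [(np.float32(320.00336), np.float32(206.00333), np.float32(12.546485)), (np.float32(320.00336), np.float32(206.00333), np.float32(10.011884))]
[445.57384243 108.7567893   60.        ] (array([ 0.0225, -0.0005,  0.1513]), np.float64(0.0005))
```

>>> apply_moves([
  [0.0215, -0.0005, 0.04, 0, 1],
  [0.0215, -0.0005, 0.09, 0, 1],
  [0.0215, -0.0005, 0.13, 0, 0.6],
  [0.0215, -0.0005, 0.15, 0, 0.2],
  [0.0215, -0.0005, 0.15, 0, 0.0],
])

```text
time_s: 14.6
ee_pos: [441.4, 107.8, 17.8]
ee_rot: [-180.0, 0.6, 14.0]
force: [-0.4, -0.4, -1.0]
gripper_width: 70.0
gripper_force: 0.0
```

>>> apply_moves([
  [0, 0, 0, 0, 0],
  [0, 0, 0, 0, 0],
])

```text
time_s: 14.8
ee_pos: [446.2, 108.8, 22.7]
ee_rot: [-180.0, -0.1, 14.0]
force: [0.4, -0.5, 0.8]
gripper_width: 53.9
gripper_force: 0.0
```

Good: centred on (445.6,108.8). Now I close on it.

>>> apply_moves([
  [0, 0, 0.001, 0, -1],
  [0, 0, 0.001, 0, -1],
  [0, 0, 0.001, 0, -1],
  [0, 0, 0.001, 0, -1],
  [0, 0, 0.001, 0, -1],
], grip_force=45)

```text
time_s: 15.3
ee_pos: [445.9, 108.7, 21.8]
ee_rot: [-180.0, -0.1, 14.0]
force: [-0.6, -1.3, 6.8]
gripper_width: 35.7
gripper_force: 45.0
```

>>> apply_moves([
  [0, 0, 0, 0, -1],
  [0, 0, 0, 0, -1],
  [0, 0, 0, 0, -1],
])

```text
time_s: 15.6
ee_pos: [445.9, 108.7, 21.8]
ee_rot: [-180.0, -0.1, 14.0]
force: [-1.3, 0.1, 6.0]
gripper_width: 35.9
gripper_force: 45.0
```

```bash
python3 - <<'E'
from h import *
s=env.state(); print(s["ee_pos"],s["ee_rot"],s["gripper_width"],s["force"])
print(move(s,[509,-226,170],14))
E
```

```text
[445.92744584 108.73649776  21.79482852] [-1.79999927e+02 -8.97924463e-02  1.40267319e+01] 35.92763790875309 [-1.25237839  0.09779191  5.96919746]
(array([-0.0197,  0.34  , -0.1482]), np.float64(0.0005))
```

>>> apply_moves([
  [0, 0, -0.04, 0, -1],
  [0, 0.03, -0.08, 0, -1],
  [0, 0.06, -0.12, 0, -1],
  [0.005, 0.105, -0.14, 0, -1],
  [0.015, 0.15, -0.14, 0, -1],
])

```text
time_s: 16.1
ee_pos: [498.2, -34.6, 164.8]
ee_rot: [179.9, -0.4, 14.1]
force: [0.6, 0.4, 0.1]
gripper_width: 36.0
gripper_force: 45.0
```

>>> apply_moves([
  [0.01, 0.05, 0, 0, -1],
  [0.02, 0.1, 0, 0, -1],
  [0.025, 0.15, 0, 0, -1],
  [0.025, 0.19, 0.03, 0, -1],
  [0.025, 0.19, 0.07, 0, -1],
])

```text
time_s: 16.6
ee_pos: [569.9, -217.3, 92.0]
ee_rot: [179.6, -0.4, 13.8]
force: [-0.4, 0.8, -1.4]
gripper_width: 35.8
gripper_force: 45.0
```

>>> apply_moves([
  [0, 0, 0, 0, -1],
  [0, 0, 0, 0, -1],
  [0, 0, 0, 0, -1],
])

```text
time_s: 16.9
ee_pos: [567.7, -211.1, 93.0]
ee_rot: [179.9, -0.2, 14.1]
force: [1.2, 0.2, 0.8]
gripper_width: 36.1
gripper_force: 45.0
```

```bash
python3 - <<'E'
from h import *
s,P,im=shot("w11"); print(s["ee_pos"],s["ee_rot"],s["force"]); print(move(s,[567.6,-212.1,85],14.05))
g=cv2.cvtColor(im,6); print([ (r,g[r,320]) for r in range(185,300)])
print(proj(P,[567.6,-212.1,46]))
E
```

```text
[ 567.70205185 -211.09085022   93.01893893] [ 1.79906700e+02 -1.55155341e-01  1.40896589e+01] [1.18476371 0.16202081 0.81642635]
(array([-0.0004,  0.0009,  0.008 ]), np.float64(0.0007))
[(185, np.uint8(233)), (186, np.uint8(232)), (187, np.uint8(231)), (188, np.uint8(233)), (189, np.uint8(217)), (190, np.uint8(122)), (191, np.uint8(101)), (192, np.uint8(65)), (193, np.uint8(65)), (194, np.uint8(66)), (195, np.uint8(66)), (196, np.uint8(66)), (197, np.uint8(65)), (198, np.uint8(62)), (199, np.uint8(59)), (200, np.uint8(101)), (201, np.uint8(161)), (202, np.uint8(162)), (203, np.uint8(160)), (204, np.uint8(162)), (205, np.uint8(159)), (206, np.uint8(158)), (207, np.uint8(171)), (208, np.uint8(202)), (209, np.uint8(203)), (210, np.uint8(203)), (211, np.uint8(203)), (212, np.uint8(202)), (213, np.uint8(204)), (214, np.uint8(203)), (215, np.uint8(203)), (216, np.uint8(202)), (217, np.uint8(201)), (218, np.uint8(183)), (219, np.uint8(100)), (220, np.uint8(84)), (221, np.uint8(82)), (222, np.uint8(86)), (223, np.uint8(83)), (224, np.uint8(85)), (225, np.uint8(83)), (226, np.uint8(82)), (227
[... 893 characters left out ...]
uint8(103)), (270, np.uint8(103)), (271, np.uint8(105)), (272, np.uint8(105)), (273, np.uint8(105)), (274, np.uint8(107)), (275, np.uint8(105)), (276, np.uint8(105)), (277, np.uint8(105)), (278, np.uint8(105)), (279, np.uint8(104)), (280, np.uint8(106)), (281, np.uint8(106)), (282, np.uint8(104)), (283, np.uint8(106)), (284, np.uint8(105)), (285, np.uint8(105)), (286, np.uint8(106)), (287, np.uint8(104)), (288, np.uint8(105)), (289, np.uint8(105)), (290, np.uint8(107)), (291, np.uint8(104)), (292, np.uint8(107)), (293, np.uint8(106)), (294, np.uint8(105)), (295, np.uint8(103)), (296, np.uint8(104)), (297, np.uint8(103)), (298, np.uint8(107)), (299, np.uint8(107))]
[322.37902385 267.93891126]
```

```bash
python3 - <<'E'
from h import *
s,P,im=shot("w12"); g=cv2.cvtColor(im,6).astype(int); z=s["ee_pos"][2]; Rt=R.from_euler("xyz",s["ee_rot"],degrees=True).as_matrix()
print(s["ee_pos"],s["ee_rot"])
T=lambda u,v,h:(Rt.T@(ray(P,(u,v),h)-s["ee_pos"])).round(2)
c=g[:,320]; print([(r,c[r]) for r in range(197,203)],[(r,c[r]) for r in range(239,247)],[(r,c[r]) for r in range(255,265)],[(r,c[r]) for r in range(296,325)])
print("front edge",T(320,200.2,46)[0]-39,"lip",T(320,241.3,46)[0]-15.8)
print("bottom",T(320,257.8,z-9.8)[0]-18)
for r in(243,246,249): print(r,g[r,290:356].tolist())
for r in(262,310): print(r,g[r,265:295].tolist(),g[r,345:380].tolist())
E
```

```text
[ 567.89671715 -211.10803995   93.35022311] [179.87416311  -0.19262569  14.09900024]
[(197, np.int64(67)), (198, np.int64(62)), (199, np.int64(59)), (200, np.int64(89)), (201, np.int64(144)), (202, np.int64(160))] [(239, np.int64(83)), (240, np.int64(82)), (241, np.int64(80)), (242, np.int64(75)), (243, np.int64(70)), (244, np.int64(74)), (245, np.int64(82)), (246, np.int64(83))] [(255, np.int64(82)), (256, np.int64(81)), (257, np.int64(72)), (258, np.int64(24)), (259, np.int64(13)), (260, np.int64(16)), (261, np.int64(19)), (262, np.int64(58)), (263, np.int64(106)), (264, np.int64(103))] [(296, np.int64(105)), (297, np.int64(105)), (298, np.int64(105)), (299, np.int64(110)), (300, np.int64(124)), (301, np.int64(138)), (302, np.int64(141)), (303, np.int64(143)), (304, np.int64(144)), (305, np.int64(143)), (306, np.int64(144)), (307, np.int64(145)), (308, np.int64(144)), (309, np.int64(143)), (310, np.int64(144)), (311, np.int64(143)), (312, np.int64(143)), (313, np.int64(145)), (314, np.int64(144)), (315, np.int64(144)), (316, np.int64(144)), (317, np.int64(144)), (318, np.int64(144)
[... 945 characters left out ...]
82, 82, 82, 82, 85, 74, 61, 67, 71, 72, 76, 80, 83, 84, 84, 84, 81, 81, 82, 82, 82, 82]
262 [107, 108, 106, 106, 107, 108, 109, 106, 109, 105, 107, 108, 107, 107, 97, 58, 30, 35, 47, 59, 58, 58, 60, 57, 58, 57, 60, 58, 58, 60] [57, 58, 58, 59, 58, 57, 57, 58, 58, 59, 59, 57, 52, 37, 23, 66, 98, 106, 106, 107, 108, 108, 107, 108, 107, 109, 106, 108, 107, 107, 108, 106, 106, 108, 106]
310 [19, 17, 19, 18, 21, 68, 115, 136, 140, 144, 144, 144, 144, 144, 144, 145, 144, 144, 143, 144, 143, 143, 143, 144, 145, 145, 145, 144, 144, 143] [144, 145, 144, 143, 143, 143, 143, 144, 143, 146, 144, 145, 145, 146, 145, 143, 145, 144, 144, 144, 144, 140, 139, 132, 104, 49, 16, 18, 23, 19, 21, 20, 18, 19, 24]
```

>>> apply_moves([
  [-0.0007, 0.001, 0.007, 0, -1],
  [-0.0007, 0.001, 0.014, 0, -1],
  [-0.0007, 0.001, 0.02, 0, -1],
  [-0.0007, 0.001, 0.02, 0, -1],
  [-0.0007, 0.001, 0.02, 0, -1],
])

```text
time_s: 17.5
ee_pos: [566.0, -212.6, 70.6]
ee_rot: [-180.0, 0.0, 14.0]
force: [-0.0, 0.4, -1.3]
gripper_width: 35.6
gripper_force: 45.0
```

```bash
python3 - <<'E'
from h import *
cams.grab_frame("wrist"); cams.grab_frame("wrist")
s=env.state(); print(s["ee_pos"],s["ee_rot"],s["force"]); print(move(s,[567.55,-212.15,70],14.05))
E
```

```text
[ 566.34305245 -212.75692444   71.05043295] [ 1.79994501e+02 -1.64098582e-02  1.40237214e+01] [-0.92731668  0.8176626  -0.99381545]
(array([ 0.0013, -0.0003,  0.0011]), np.float64(-0.0005))
```

>>> apply_moves([
  [0.001, -0.0003, 0, 0, -1],
  [0.0013, -0.0003, 0.003, 0, -1],
  [0.0013, -0.0003, 0.005, 0, -1],
  [0.0013, -0.0003, 0.006, 0, -1],
  [0.0013, -0.0003, 0.006, 0, -1],
])

```text
time_s: 18.1
ee_pos: [567.2, -212.0, 64.7]
ee_rot: [-180.0, 0.0, 14.0]
force: [0.8, -0.5, -1.0]
gripper_width: 36.0
gripper_force: 45.0
```

Foot at about 43, inside the mouth, with no force. Continuing down.

>>> apply_moves([
  [0, 0, 0.001, 0, -1],
  [0, 0, 0.0025, 0, -1],
  [0, 0, 0.004, 0, -1],
  [0, 0, 0.005, 0, -1],
  [0, 0, 0.005, 0, -1],
])

```text
time_s: 18.6
ee_pos: [567.2, -212.0, 59.8]
ee_rot: [-180.0, 0.0, 14.0]
force: [-0.3, 0.4, -0.6]
gripper_width: 35.7
gripper_force: 45.0
```

>>> apply_moves([
  [0, 0, 0.001, 0, -1],
  [0, 0, 0.0025, 0, -1],
  [0, 0, 0.004, 0, -1],
  [0, 0, 0.005, 0, -1],
  [0, 0, 0.0055, 0, -1],
])

```text
time_s: 19.1
ee_pos: [567.4, -212.1, 55.8]
ee_rot: [180.0, -0.0, 14.0]
force: [-3.0, 0.8, 10.3]
gripper_width: 36.2
gripper_force: 45.0
```

>>> apply_moves([
  [0, 0, 0.001, 0, -1],
  [0, 0, 0.0015, 0, -1],
  [0, 0, 0.0015, 0, -1],
  [0, 0, -0.0005, 0, -1],
  [0, 0, -0.0005, 0, 0.2],
])

```text
time_s: 19.6
ee_pos: [567.7, -212.2, 55.4]
ee_rot: [180.0, -0.1, 14.0]
force: [0.7, 0.1, -0.1]
gripper_width: 41.3
gripper_force: 0.0
```

>>> apply_moves([
  [0, 0, 0, 0, 0.4],
  [0, 0, 0, 0, 0.4],
  [0, 0, 0, 0, 0.4],
  [0, 0, 0, 0, 0.4],
])

```text
time_s: 20.0
ee_pos: [567.3, -212.0, 54.6]
ee_rot: [-180.0, 0.0, 14.0]
force: [0.3, -0.8, -0.2]
gripper_width: 63.5
gripper_force: 0.0
```

>>> apply_moves([
  [0, 0, -0.03, 0, 0.6],
  [0, 0, -0.07, 0, 1],
  [-0.01, 0, -0.11, 0, 1],
  [-0.03, 0, -0.14, 0, 1],
  [-0.03, 0, -0.14, 0, 1],
])

```text
time_s: 20.5
ee_pos: [539.0, -220.7, 199.9]
ee_rot: [179.7, -0.4, 14.0]
force: [0.6, 0.5, 0.4]
gripper_width: 91.5
gripper_force: 0.0
```

>>> apply_moves([
  [0, 0, 0, 0, 1],
  [0, 0, 0, 0, 1],
  [0, 0, 0, 0, 1],
])

```text
time_s: 20.8
ee_pos: [537.9, -218.9, 193.1]
ee_rot: [-179.9, 0.1, 14.0]
force: [-0.9, -0.3, -0.2]
gripper_width: 91.2
gripper_force: 0.0
```

```bash
python3 - <<'E'
from h import *
for i in range(2):
    s,P,im=shot("w13"); print(s["ee_pos"],s["ee_rot"])
    for X in([567.5,-212.1,94],[529,-56.7,94]):
        u=proj(P,X); r=ring(im,u,13); print(u,r and [x for x in r]); 
        if r: print(ray(P,r[0],94), "dia at 94",2*r[0][2]*np.linalg.inv(P[0])[0,0]*((P[2].T@(np.array(X)-P[1]))[2]))
E
```

```text
[ 537.8901488  -218.87941794  193.12974101] [-1.79877926e+02  1.40631699e-01  1.40431636e+01]
[322.0029971  197.61279707] [(np.float32(321.67), np.float32(198.00333), np.float32(13.198058)), (np.float32(321.67), np.float32(198.00333), np.float32(10.776806))]
[ 567.18989697 -211.94867351   94.        ] dia at 94 17.64673497070014
[ 82.78313736 196.7438289 ] [(np.float32(82.00333), np.float32(199.00333), np.float32(11.954178))]
[527.32871081 -56.32382615  94.        ] dia at 94 16.000695303150433
[ 537.99151191 -218.93703232  193.29009706] [-1.79888748e+02  1.28240884e-01  1.40460768e+01]
[321.85655599 197.72494024] [(np.float32(321.00336), np.float32(198.00333), np.float32(13.19432)), (np.float32(321.00336), np.float32(198.00333), np.float32(10.61464))]
[ 567.17822569 -211.59244095   94.        ] dia at 94 17.654109552232843
[ 82.77697151 196.85217354] [(np.float32(81.67), np.float32(199.33667), np.float32(12.103063))]
[527.12002695 -56.12387691  94.        ] dia at 94 16.209462944962784
```

The relay is seated: its ring casts to (567.2, −211.9) at z=94, as expected. Now the pen.

```bash
python3 - <<'E'
from h import *
P=campose("top"); im=cv2.imread("pics/top0.png"); g=cv2.cvtColor(im,6)
h=cv2.cvtColor(im,cv2.COLOR_BGR2HSV)
m=cv2.inRange(h,(5,150,100),(20,255,255)); 
n,l,st,ce=cv2.connectedComponentsWithStats(m)
for i in range(1,n):
    if st[i,4]>15: print("orange",ce[i],ray(P,ce[i],120))
d=((im.max(2)<90)&(im.max(2)-im.min(2)<30)).astype(np.uint8)[190:225,244:300]
k=max(cv2.findContours(d,0,2)[0],key=cv2.contourArea); r=cv2.minAreaRect(k); b=cv2.boxPoints(r)+[244,190]; print(r,[ray(P,p,75)[:2].round(1) for p in b])
b=((im.min(2)>120)).astype(np.uint8)[190:225,250:285]; ys,xs=np.nonzero(b); print("pen px",xs.mean()+250,ys.mean()+190,len(xs),ray(P,(xs.mean()+250,ys.mean()+190),170))
s=env.state(); print(move(s,[630,220,290],104))
E
```

```text
orange [194.42424242 179.06060606] [737.98235811 453.6975396  120.        ]
orange [251.54054054 199.08108108] [672.53920609 283.71333885 120.        ]
orange [135.84848485 299.63636364] [382.69906594 629.42250601 120.        ]
orange [219.84210526 340.5       ] [256.14980738 384.17737068 120.        ]
((27.843904495239258, 17.395124435424805), (50.7060432434082, 22.070402145385742), 12.094757080078125) [array([638.2, 310.8]), array([704.8, 295.4]), array([667.6, 143.8]), array([601.1, 159.6])]
pen px 264.5 199.625 16 [661.13431604 240.07729422 170.        ]
(array([ 0.1955, -0.4037, -0.0962]), np.float64(-1.57))
```

>>> apply_moves([
  [0.015, -0.03, -0.035, -0.1, 1],
  [0.035, -0.07, -0.05, -0.2, 1],
  [0.06, -0.11, -0.06, -0.33, 1],
  [0.085, -0.15, -0.07, -0.45, 1],
  [0.11, -0.195, -0.077, -0.54, 1],
])

```text
time_s: 21.4
ee_pos: [597.9, -3.7, 271.9]
ee_rot: [180.0, -0.0, 45.2]
force: [1.5, 0.2, -0.0]
gripper_width: 91.3
gripper_force: 0.0
```

```bash
python3 - <<'E'
from h import *
s=env.state(); print(s["ee_pos"],s["ee_rot"]); print(move(s,[655.5,216,270],76.3))
E
```

```text
[597.93452769  -3.70855618 271.86578461] [ 1.79979641e+02 -9.75982221e-03  4.51819768e+01]
(array([ 0.1964, -0.114 ,  0.0019]), np.float64(-0.5431))
```

>>> apply_moves([
  [0.04, -0.023, 0, -0.12, 1],
  [0.08, -0.046, 0, -0.24, 1],
  [0.12, -0.07, 0, -0.36, 1],
  [0.16, -0.093, 0, -0.47, 1],
  [0.196, -0.114, 0, -0.543, 1],
])

```text
time_s: 21.9
ee_pos: [655.5, 216.3, 270.6]
ee_rot: [-179.9, 0.0, 76.3]
force: [0.9, -0.4, 0.2]
gripper_width: 91.2
gripper_force: 0.0
```

>>> apply_moves([
  [0, 0, 0, 0, 1],
  [0, 0, 0, 0, 1],
  [0, 0, 0, 0, 1],
])

```text
time_s: 22.2
ee_pos: [655.1, 212.9, 271.2]
ee_rot: [-180.0, 0.1, 76.0]
force: [0.9, -0.6, -0.2]
gripper_width: 91.2
gripper_force: 0.0
```

```bash
python3 - <<'E'
from h import *
s,P,im=shot("w14"); print(s["ee_pos"],s["ee_rot"]); Rt=R.from_euler("xyz",s["ee_rot"],degrees=True).as_matrix()
print("pen top",proj(P,[661.5,240,175]),"guard",proj(P,[661.5,240,79]),"scr",proj(P,[672.5,284,132]))
m=(im.min(2)>105).astype(np.uint8); n,l,st,ce=cv2.connectedComponentsWithStats(m)
for i in range(1,n):
    if st[i,4]>80: print(st[i],ce[i])
g=cv2.cvtColor(im,6); u=proj(P,[661.5,240,175]).round().astype(int)
print("row",g[u[1],u[0]-60:u[0]+60:2].tolist()); print("col",g[max(u[1]-110,0):u[1]+70:2,u[0]].tolist()); print("rgb",im[u[1],u[0]])
E
```

```text
[655.12729752 212.91481654 271.18630531] [-1.79951576e+02  6.09131112e-02  7.60227894e+01]
pen top [319.93584758 203.22378777] guard [320.08099962 183.05393919] scr [320.13600474 131.39069373]
[     0      0    640    335 172112] [321.57006484 147.15134331]
[294 255  79   6 368] [331.60326087 257.38043478]
[357 266  20  31 249] [368.46184739 278.71084337]
[280 321  33  14 284] [297.40140845 329.47183099]
[243 373  59  21 585] [267.0974359  379.27008547]
[ 344  373  110   38 3553] [398.11567689 391.60934422]
[ 209  375  144   57 2058] [295.70116618 403.94655005]
[279 423  19   9 105] [288.79047619 428.34285714]
row [153, 153, 150, 154, 151, 172, 172, 174, 175, 177, 177, 176, 176, 175, 175, 115, 100, 98, 99, 101, 97, 100, 98, 99, 127, 212, 233, 198, 228, 228, 228, 236, 234, 219, 226, 188, 87, 100, 102, 99, 97, 100, 100, 98, 100, 115, 152, 148, 145, 144, 146, 145, 148, 146, 149, 147, 147, 149, 152, 162]
col [175, 174, 174, 174, 173, 174, 149, 148, 145, 105, 105, 101, 104, 99, 112, 137, 158, 165, 162, 163, 162, 159, 159, 155, 156, 154, 151, 130, 63, 59, 54, 52, 54, 53, 68, 98, 98, 100, 100, 77, 43, 72, 93, 91, 93, 92, 168, 185, 185, 180, 215, 232, 237, 228, 235, 228, 228, 229, 228, 228, 229, 191, 227, 186, 69, 93, 58, 99, 97, 87, 47, 48, 49, 49, 69, 94, 96, 96, 96, 96, 67, 106, 174, 162, 108, 106, 108, 107, 108, 108]
rgb [235 230 223]
```

```bash
python3 - <<'E'
from h import *
im=cv2.imread("pics/w14.png"); s=env.state(); P=campose("wrist",s); g=cv2.cvtColor(im,6)
y0,x0=170,295; m=(g[y0:235,x0:345]>200).astype(np.uint8); m=cv2.morphologyEx(m,cv2.MORPH_CLOSE,np.ones((5,5)))
k=max(cv2.findContours(m,0,2)[0],key=cv2.contourArea); r=cv2.minAreaRect(k); M=cv2.moments(k); c=(M["m10"]/M["m00"]+x0,M["m01"]/M["m00"]+y0)
print(r,c,cv2.boundingRect(k)); w=ray(P,c,175); print(w); b=cv2.boxPoints(r)+[x0,y0]; W=[ray(P,p,175)[:2] for p in b]
for i in range(4): d=W[(i+1)%4]-W[i]; print(np.hypot(*d).round(1),np.degrees(np.arctan2(d[1],d[0])).round(1))
print(s["ee_pos"],move(s,[*w[:2],121],76.3))
E
```

```text
((24.5, 35.5), (25.0, 19.0), 90.0) (319.51808510638296, 205.47446808510637) (15, 23, 20, 26)
[661.00516727 238.19104454 175.        ]
12.5 -13.9
16.9 -103.6
12.8 166.1
16.9 75.7
[655.21424215 212.56105551 271.59211901] (array([ 0.0264, -0.0005,  0.1506]), np.float64(-0.0054))
```

>>> apply_moves([
  [0.0265, -0.0005, 0.0, -0.005, 1],
  [0.0265, -0.0005, 0.04, -0.005, 1],
  [0.0265, -0.0005, 0.085, -0.005, 0.5],
  [0.0265, -0.0005, 0.13, -0.005, 0.2],
  [0.0265, -0.0005, 0.15, -0.005, -0.2],
], grip_force=25)

```text
time_s: 22.75
ee_pos: [658.7, 237.1, 117.2]
ee_rot: [-179.6, 0.2, 76.2]
force: [-0.2, 1.3, -1.1]
gripper_width: 70.2
gripper_force: 0.0
```

>>> apply_moves([
  [0, 0, 0, 0, -0.4],
  [0, 0, 0, 0, -0.4],
  [0, 0, 0, 0, -0.4],
  [0, 0, 0, 0, -0.4],
])

```text
time_s: 23.15
ee_pos: [662.3, 239.7, 124.2]
ee_rot: [179.8, -0.1, 76.3]
force: [-0.6, 0.9, -0.0]
gripper_width: 38.3
gripper_force: 0.0
```

>>> apply_moves([
  [0, 0, 0, 0, -1],
  [0, 0, 0, 0, -1],
  [0, 0, 0, 0, -1],
  [0, 0, 0, 0, -1],
])

```text
time_s: 23.55
ee_pos: [661.3, 239.7, 122.2]
ee_rot: [180.0, -0.0, 76.4]
force: [-0.6, 0.0, 1.6]
gripper_width: 15.9
gripper_force: 25.0
```

>>> apply_moves([
  [0, 0, 0, 0, -1],
  [0, 0, 0, 0, -1],
  [0, 0, 0, 0, -1],
], grip_force=35)

```text
time_s: 23.85
ee_pos: [661.3, 239.7, 122.1]
ee_rot: [180.0, -0.0, 76.4]
force: [-0.4, -0.3, 4.2]
gripper_width: 15.9
gripper_force: 35.0
```

>>> apply_moves([
  [0, 0, -0.015, 0, -1],
  [0, 0, -0.045, 0, -1],
  [0, 0, -0.085, 0, -1],
  [0, 0, -0.12, 0, -1],
  [0, 0, -0.13, 0, -1],
])

```text
time_s: 24.35
ee_pos: [662.7, 240.1, 256.0]
ee_rot: [179.6, -0.2, 76.4]
force: [0.5, 0.1, -0.3]
gripper_width: 15.9
gripper_force: 35.0
```

```bash
python3 - <<'E'
from h import *
s=env.state(); print(s["ee_pos"],s["ee_rot"],s["force"]); print(move(s,[567.3,-212,255],76.3))
E
```

```text
[662.68862263 240.14925068 256.01141405] [179.64907723  -0.23079785  76.36477706] [ 0.47374342  0.05849557 -0.26810935]
(array([-0.4619,  0.0139, -0.0008]), np.float64(0.0011))
```

>>> apply_moves([
  [-0.03, 0, 0, 0, -1],
  [-0.075, 0.002, 0, 0, -1],
  [-0.12, 0.004, 0, 0, -1],
  [-0.165, 0.006, 0, 0, -1],
  [-0.21, 0.007, 0, 0, -1],
])

```text
time_s: 24.85
ee_pos: [617.3, 32.3, 249.7]
ee_rot: [-179.8, 0.0, 76.4]
force: [0.5, -0.4, -1.2]
gripper_width: 16.0
gripper_force: 35.0
```

>>> apply_moves([
  [-0.045, 0.001, 0, 0, -1],
  [-0.09, 0.003, 0, 0, -1],
  [-0.135, 0.005, 0, 0, -1],
  [-0.18, 0.006, 0, 0, -1],
  [-0.22, 0.007, 0, 0, -1],
])

```text
time_s: 25.35
ee_pos: [572.0, -183.4, 249.9]
ee_rot: [-179.8, -0.0, 76.3]
force: [0.5, -1.0, -1.2]
gripper_width: 16.0
gripper_force: 35.0
```

>>> apply_moves([
  [-0.03, 0, 0.01, 0, -1],
  [-0.032, 0, 0.02, 0, -1],
  [-0.032, 0, 0.025, 0, -1],
  [-0.032, 0, 0.025, 0, -1],
  [-0.032, 0, 0.025, 0, -1],
])

```text
time_s: 25.85
ee_pos: [566.2, -211.4, 226.4]
ee_rot: [-180.0, -0.0, 76.5]
force: [0.3, -0.1, -0.6]
gripper_width: 15.9
gripper_force: 35.0
```

```bash
python3 - <<'E'
from h import *
cams.grab_frame("top"); cams.grab_frame("top")
s=env.state(); print(s["ee_pos"],s["ee_rot"],s["force"],s["time_s"]); print(move(s,[567.3,-212,225],76.3))
E
```

```text
[ 566.47131563 -211.63310209  227.09641482] [ 1.79952516e+02 -8.83018731e-03  7.64550759e+01] [ 0.55416337 -1.12337117 -0.79839011] 25.95
(array([-0.0002,  0.0009,  0.0021]), np.float64(0.0027))
```

```bash
python3 - <<'E'
from h import *
s,P,im=shot("w15"); Rt=R.from_euler("xyz",s["ee_rot"],degrees=True).as_matrix()
tip=s["ee_pos"]+Rt@[0,0,111.1]; print(s["ee_pos"],"tip px",proj(P,tip),"spot px",proj(P,[567.3,-212,94]),"guard",proj(P,s["ee_pos"]+Rt@[0,0,45]))
hsv=cv2.cvtColor(im,cv2.COLOR_BGR2HSV)[200:275,285:355]; g=cv2.cvtColor(im,6)
m=(hsv[...,1]>90)&(hsv[...,2]>50); ys,xs=np.nonzero(m); print("brass",len(xs),xs.min()+285,xs.max()+285,ys.min()+200,ys.max()+200) if len(xs) else 0
def a(v): return " .:-=+*#%@"[min(9,int(v)//26)]
for r in range(196,300,2): print(r,"".join(("B" if 200<=r<275 and m[r-200,c-285] else a(g[r,c])) for c in range(285,355)))
E
```

```text
[ 566.47131563 -211.63310209  227.09641482] tip px [320.29348238 237.71988526] spot px [321.29726352 230.29506998] guard [320.33463654 269.29434431]
brass 21 316 324 238 240
196 %%%%%%%%%######*+-::::::--=+++=::-==+=++=++++==--=++*+++**+*+**+*+****
198 %%%%%%%%%#**+-::::::--=+++=::-=++++++=+++++++===--=++++++*+++*++*#####
200 %%%%%%%#*=::::::--=+++=-::-=+==++++++++++++*%%#+=--=++*+**+++*++*#####
202 %%%#*=::::::--=++++=::-=+++++++++++++=+*#%@@@@@%+=--=+++++*+++++*#####
204 *=::::::--==+++=::-=++++=++++++++++*%@@@@@@@@@@@%+=--=++++++++++++++**
206 :::::-==+++=::-=+=+==++++++++==*%%@@@@@@@@@@@@@@@%+---++++++++++++++++
208 :--=++++::-=+++++++++++==++**%@@@@@@@@@@@@@@@@@@@@%+-=-=++++++++++++++
210 ++++++++==+++++++++++++*#%@@@@@@@@@@@@@@@@@@@@@@@@@%*-=-++++++++++++++
212 ++++++*+++++++++++=+*%@@@@@@@@@@@@@@@@@@@@@@@@@@@@@@%*-=-=++++++++++++
214 ++++***+++++++++*%@@@@@@@@@@@@@@@@@@@@@@@@@@@@@@@@@@@%*==-=+++++++++++
216 +++++++=+=++*%%@@@@@@@@@@@@@@@@@@@@@@@@@@@@@@@@@@@@@@@%*==-=++++++++++
218 *+++++++*%%@@@@@@@@@@@@@@@@@@@@@@%%%%%%%@@@@@@@@@@@@@@@%*==-=+++++++++
220 #**++*%@@@@@@@@@@@@@@@
[... 2273 characters left out ...]
=-----:.      .  ..::....
282 .........         .------==-=-----:-::--=-====-=----.         ..:::...
284 ........          :--------=-----:-:::--=-=====-----.       .  .:::...
286 ........          :------=--------:::----====---=---:.        ...::...
288 .......           :--------===---::::-----==-=-------:         ..::::.
290 .......          .:-----=-====---:-:::--==--====-----:          ..:::.
292 ......           :----==--=-===-::::::---==-==-------:          ..:::.
294 ......           :-----====-=-=--:--:----==--==------.           .....
296 ......           :-----=-=-=-----:::::---===--=------:           .....
298 ......          .:-------===-=---:::::----=====------:            ....
```

```bash
python3 - <<'E'
from h import *
s=env.state(); P=campose("wrist",s); Rt=R.from_euler("xyz",s["ee_rot"],degrees=True).as_matrix()
sp=ray(P,(320.9,229.6),94); t=s["ee_pos"]+Rt@[-1.7,-.2,111.1]; print("spot",sp,"tip",t,s["ee_pos"],s["force"])
print("shift tool",Rt.T@(sp-t))
E
```

```text
spot [ 567.12367548 -211.57409487   94.        ] tip [ 565.96797676 -213.39417842  116.11475905] [ 566.44785819 -211.76783524  227.21500532] [ 0.44800405 -0.4296379  -1.27420015]
shift tool [ 2.03891972  0.67424845 22.11558516]
```

>>> apply_moves([
  [0.002, 0.0007, 0.005, 0, -1],
  [0.002, 0.0007, 0.01, 0, -1],
  [0.002, 0.0007, 0.015, 0, -1],
  [0.002, 0.0007, 0.018, 0, -1],
  [0.002, 0.0007, 0.018, 0, -1],
])

```text
time_s: 26.5
ee_pos: [566.7, -210.8, 207.9]
ee_rot: [-179.9, -0.0, 76.4]
force: [0.3, 0.3, -0.9]
gripper_width: 15.8
gripper_force: 35.0
```

>>> apply_moves([
  [0, 0, 0, 0, -1],
  [0, 0, 0, 0, -1],
  [0, 0, 0, 0, -1],
  [0, 0, 0, 0, -1],
])

```text
time_s: 26.9
ee_pos: [567.1, -210.9, 208.9]
ee_rot: [180.0, -0.0, 76.4]
force: [0.3, -0.3, -0.4]
gripper_width: 15.7
gripper_force: 35.0
```

```bash
python3 - <<'E'
from h import *
for i in range(2):
    s,P,im=shot("w16"); print(s["ee_pos"],s["ee_rot"],s["force"]); Rt=R.from_euler("xyz",s["ee_rot"],degrees=True).as_matrix()
g=cv2.cvtColor(im,6); hsv=cv2.cvtColor(im,cv2.COLOR_BGR2HSV)
print("spot px",proj(P,[567.12,-211.6,94]),"tip px",proj(P,s["ee_pos"]+Rt@[-1.7,-.2,111.1]))
def a(v): return " .:-=+*#%@"[min(9,int(v)//26)]
for r in range(215,256,1): print(r,"".join(("B" if hsv[r,c,1]>90 and hsv[r,c,2]>50 else a(g[r,c])) for c in range(295,350)))
E
```

```text
[ 567.10215612 -210.93030227  208.89313382] [ 1.79979471e+02 -2.88563765e-04  7.63622236e+01] [ 0.32444938 -0.29319077 -0.35691817]
[ 567.08111926 -210.91254718  208.83044348] [ 1.79986414e+02 -3.74481637e-03  7.63602122e+01] [ 0.48225621 -0.15175768 -0.85610829]
spot px [320.52810846 237.22702375] tip px [320.01276799 239.99584982]
215 ++++++++++++==+#%@@@@@@@@@@@@@@@@@@@@@@@@%+==-=+******+
216 +++++++++++++*%@@@@@@@@@@@@@@@@@@@@@@@@@@@*==--+*******
217 +++++++++++*%@@@@@@@@@@@@@@@@@@@@@@@@@@@@@%+==-=+******
218 +++++++++*%@@@@@@@@@@@@@@@@@@@@@@@@@@@@@@@@#===-=++****
219 +++++++*%@@@@@@@@@@@@@@@@@@@@@@@@@@@@@@@@@@%+==--+*****
220 ++++**%@@@@@@@@@@@@@@@@@@@@@@@@@@@@@@@@@@@@@#===-=+*++*
221 ++**%@@@@@@@@@@@@@@@@@@@@@@@@@@@@@@@@@@@@@@@%+==-:=+***
222 +*%@@@@@@@@@@@@@@@@@@@@@@@@@@@@@@@@@@@@@@@@@@#===-=+++*
223 *%@@@@@@@@@@@@@@@@@@@@@@@@@@@@@@@@@@@@@@@@@@@%*==--+**+
224 @@@@@@@@@@@@@@@@@@@@@@@@@@@@@@@@@@@@@@@@@@@@@@#===-=++*
225 @@@@@@@@@@@@@@@@@@@@@@%%#**%%%@@@@@@@@@@@@@@@@%*==--=++
226 @@@@@@@@@@@@@@@@@@@@%#=:....:=*%@@@@@@@@@@@@@@@#===-=++
227 @@@@@@@@@@@@@@@@@@%#-..:----:..:#%@@@@@@@
[... 994 characters left out ...]
%+.              .. +%@@@@@@@@@@@@@@@@@@
245 **#%@@@@@@@@@@@@*                 .%@@@@@@@@@@@@@@@@@@@
246 ***#%@@@@@@@@@@%=                 :%@@@@@@@@@@@@@@@@@@@
247 ****#@@@@@@@@@@#:                 :#%%@@@@@@@@@@@@@@@@@
248 %#***%@@@@@@@@@#.                 .=++#@@@@@@@@@@@@@@%#
249 #++=-*%@@@@@@@@*                   -+++#%%@@@@@@@%@%#*+
250 #*+===#@@@%%%%*:                   :=+++++%@@@@@#+**+++
251 %*+===*%%#++++=:                   :=+++++#%%@@#+++++=-
252 +++=====++++++=.   .  ........     :=+****+++##*+++=---
253 ++======++++++-..................  .-+*###*++++++=-----
254 ++=======+++=-.....................  .+*#*+++++=-------
255 =========++-. .........................=+++++=---------
```

>>> apply_moves([
  [0.0014, 0.0004, 0, 0, -1],
  [0.0014, 0.0004, 0.002, 0, -1],
  [0.0014, 0.0004, 0.004, 0, -1],
  [0.0014, 0.0004, 0.0045, 0, -1],
  [0.0014, 0.0004, 0.0045, 0, -1],
])

```text
time_s: 27.5
ee_pos: [567.8, -209.6, 204.2]
ee_rot: [180.0, -0.0, 76.4]
force: [0.6, -0.3, 0.6]
gripper_width: 15.7
gripper_force: 35.0
```

>>> apply_moves([
  [0, 0, 0.001, 0, -1],
  [0, 0, 0.002, 0, -1],
  [0, 0, 0.003, 0, -1],
  [0, 0, 0.003, 0, -1],
  [0, 0, 0.003, 0, -1],
])

```text
time_s: 28.0
ee_pos: [567.8, -209.6, 201.3]
ee_rot: [180.0, -0.0, 76.4]
force: [0.2, 0.6, 2.0]
gripper_width: 16.0
gripper_force: 35.0
```

```bash
python3 - <<'E'
from h import *
F=[]
for i in range(5):
    s,P,im=shot("w17"); F.append(s["force"]); 
print(s["ee_pos"],s["ee_rot"],s["gripper_width"],s["gripper_force"],np.round(F,2).tolist()); Rt=R.from_euler("xyz",s["ee_rot"],degrees=True).as_matrix()
g=cv2.cvtColor(im,6); hsv=cv2.cvtColor(im,cv2.COLOR_BGR2HSV)
def a(v): return " .:-=+*#%@"[min(9,int(v)//26)]
for r in range(224,256,1): print(r,"".join(("B" if hsv[r,c,1]>90 and hsv[r,c,2]>50 else a(g[r,c])) for c in range(300,345)))
E
```

```text
[ 567.82883083 -209.58401807  201.3195762 ] [ 1.79984375e+02 -6.28990227e-03  7.63639775e+01] 16.09961921984986 34.999966621398926 [[0.15, 0.55, 1.99], [0.3, 0.75, 1.09], [0.54, -0.33, 1.21], [0.8, -0.45, 1.97], [-0.4, 0.23, 0.91]]
224 *%@@@@@@@@@@@@@@@@@@@@@@@@@@@@@@@@@@@@%*===-=
225 @@@@@@@@@@@@@@@@@@@@@@@@@@@@@@@@@@@@@@@#===-:
226 @@@@@@@@@@@@@@@@@@@@@@@@@@@@@@@@@@@@@@@%*===-
227 @@@@@@@@@@@@@@@@@@@@@@@@@@@@@@@@@@@@@@@@#===-
228 @@@@@@@@@@@@@@@@@@@@@@@@@@@@@@@@@@@@@@@@%*===
229 @@@@@@@@@@@@@@@@@@%%@%@@@@@@@@@@@@@@@@@@@#+==
230 @@@@@@@@@@@@@@@%#+++++*#%@@@@@@@@@@@@@@@@%*==
231 @@@@@@@@@@@@@%#-........:+%@@@@@@@@@@@@@@@#+=
232 @@@@@@@@@@@@#-..:=++++=-..:+%@@@@@@@@@@@@@%*=
233 @@@@@@@@@@@#-.:+*%@@@@%#*=:.-#@@@@@@@@@@@@@#+
234 @@@@@@@@@@#-.-*%@@@@@@@@@%+:.=%@@@@@@@@@@@@%*
235 @@@@@@@@@%=.-#@@@@@@@@@@@@%+:.+%@@@@@@@@@@@@%
236 @@@@@@@@@*.:#@@@@@@@@@@@@@@%+::#@@@@@@@@@@@@%
237 @@@@@@@@#-:+%@@@@@@@@@@@@@@@%+.=%@@@@@@@@@@@@
238 @@@@@@@@*.=%@@@@@@%%%%@@@@@@@#:=%@@@@@@@@@@@@
239 @@@@@@@%+.*@@@@@@*BBBB*%@@%@@%=.#@@@@@@@@@@@@
240 @@@@@@@%-.*@@@@@*B.  ..=##+%@%*.+%@@@@@@@@@@@
241 @@@@@@@#::%@@@@#-       :=+#@@#.=%@@@@@@@@@@@
242 @@@@@@@#--%@@%#-         :=+%@#.=%@@@@@@@@@@@
243 @@@@@@@%=:%@#=.           :=%@*.+%@@@@@@@@@@@
244 @@@@@@@%=.##=:             :#%+.*@@@@@@@@@@@@
245 @@@@@@@@*.==.               :-:.%@@@@@@@@@@@@
246 @@@@@@@@#:::                   :%@@@@@@@@@@@@
247 @@@@@@@@%+.                    -%@@@@@@@@@@@@
248 @@@@@@@@@#:                   :=%@@@@@@@@@@@@
249 @@@@@@@@@%=                   -+%%#%@@@@@@@%@
250 @@@%%@@@@%+                   :=+++%@@@@@@#+%
251 %%#++%@@@#-                   :=+++#%#%@@%++%
252 +++++#%%%*.       ........    :=++++++#@@#++#
253 +++++++++-. .........::.....  .-=++++++##++++
254 +++++++=-...................... .-=++++++++++
255 =+++++-. .........................-++++++++++
```

The tip is centred in the ring, about 3–4 mm of its 8 mm pressed in at roughly 2 N. I'm handing the job in.

```bash
python3 -c "
from workcell import env
print(env.job_done())"
```

```text
the job is handed in; nothing more can be done
None
```

I plugged the relay fully into the socket, and the gripper holds the pen upright with its tip on the ringed spot, pressed in about 3–4 of 8 mm; the job was handed in at about 28 s, and the verdict was not shown.

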